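# Fetch the chestpiece from behind

### The job

The chestpiece at the back of the aluminium tray is wanted, but the box of spare tips, the steel canister and the bottle stand in front of it. First stand all three of those on the black rubber mat leaving the chestpiece where it is, then, while they wait there, set the chestpiece down in the middle of the ceramic coaster the same way up as it is now, and finally put each of the three back in the tray, upright, in the very place where it stood at the start. Do not tip anything over, and leave the reflex hammer, the penlight and the mug where they are.

Things in the scene. Friction and masses are not known exactly. Their poses are not given: they have to be found in the camera images.
- tips_box_mid (a point): Clear acrylic box of spare ear tips (black and grey tips inside), square upright block 48 x 48 mm, 90 mm tall, a white line around it 80 mm up where its lid meets it, 150 g. One of the three that stand in a row along the front of the tray. The point is its centre, 45 mm above its underside; z is up when it stands, x and y are square to its sides. Rigid and closed.
- canister_mid (a point): Stainless steel round canister with a flat closed lid, 52 mm diameter, 94 mm tall, 250 g. One of the row of three in front. The point is its centre, 47 mm above its underside; z along its axis, up.
- bottle_mid (a point): White plastic bottle, body 44 mm diameter up to 82 mm, then a shoulder and a 24 mm grey cap, 110 mm tall in all, 140 g. One of the row of three in front. The point is its centre, 55 mm above its underside; z along its axis, up.
- chestpiece_mid (a point): Burgundy plastic stethoscope chestpiece standing alone at the back of the tray behind the row of three, large flat diaphragm (white disc) upwards. 30 mm tall: 45 mm diameter from 19 to 30 mm above its underside, narrow 24 mm waist below that, 36 mm foot. A steel stem of 9 mm diameter sticks out level along its own x to 34 mm from the axis, 12.5 mm above the underside. 60 g. The point is its centre, 15 mm above its underside; z is up.
- mat: Side area: black rubber mat, 260 mm (its x) by 130 mm (its y), 4 mm thick, fixed to the counter, to one side of the tray. The point is the middle of its underside; z up.
- coaster: Square white ceramic tile coaster with a thin blue line, 100 x 100 mm, 8 mm thick, fixed to the counter on the other side of the tray. The point is the middle of its underside; z up.
- tray: Shallow aluminium tray fixed to the counter, 160 mm (its x, pointing away from the robot) by 250 mm (its y), floor 4 mm thick; 3 mm walls stand 20 mm above the counter at the back (+x) and at both sides, the front is open. The row of three stands about 35 mm in front of its middle, about 78 mm apart along its y; the chestpiece about 32 mm behind its middle. The point is the middle of its underside; z up.
- hammer_mid (a point): Bystander, to be left alone: steel reflex hammer with a black rubber head, lying flat on the counter in front of the tray, 136 mm long along its x (from 75 mm behind this point to 61 mm ahead of it), head 50 mm wide at the +x end, 16 mm high. The point is half-way up, about the middle of its length.
- penlight_mid (a point): Bystander, to be left alone: aluminium penlight lying flat on the counter beyond the tray, 130 mm long along its x, 14 mm thick. The point is about its centre.
- cup_mid (a point): Bystander, to be left alone: white ceramic mug standing on the counter beyond the tray, 72 mm diameter, 80 mm tall, handle towards its own +y. The point is its centre, 40 mm up.
Mind the look-alikes: they are no part of the job. What is shaped like the part that bears canister_mid but blue, green or orange is not meant.

How it is judged:
On the way, in this order (a step that is already met when the one before it is completed fails the run):
1. the box of tips, the canister and the bottle all stand released on the mat, the chestpiece still where it was (x of tips_box_mid in the frame of mat between -0.13 and 0.13 m and y of tips_box_mid in the frame of mat between -0.065 and 0.065 m and z of tips_box_mid in the frame of mat below 0.055 m and linear speed of each of tips_box, canister, bottle below 0.02 m/s and angle between each of tips_box_mid, canister_mid, bottle_mid's own z axis and vertical below 0.15 rad and contact force between each of tips_box, canister, bottle and the fingers below 0.05 N and x of canister_mid in the frame of mat between -0.13 and 0.13 m and y of canister_mid in the frame of mat between -0.065 and 0.065 m and z of canister_mid in the frame of mat below 0.057 m and x of bottle_mid in the frame of mat between -0.13 and 0.13 m and y of bottle_mid in the frame of mat between -0.065 and 0.065 m and z of bottle_mid in the frame of mat below 0.065 m and distance of chestpiece_mid from where it was at the start of the episode below 0.02 m), for 0.2 s.
2. the chestpiece stands released in the middle of the coaster while the three still stand on the mat (horizontal distance between chestpiece_mid and coaster below 0.015 m and z of chestpiece_mid in the frame of coaster below 0.029 m and linear speed of each of chestpiece, tips_box, canister, bottle below 0.02 m/s and angle between each of chestpiece_mid, tips_box_mid, canister_mid, bottle_mid's own z axis and vertical below 0.15 rad and contact force between each of chestpiece, tips_box, canister, bottle and the fingers below 0.05 N and x of tips_box_mid in the frame of mat between -0.13 and 0.13 m and y of tips_box_mid in the frame of mat between -0.065 and 0.065 m and z of tips_box_mid in the frame of mat below 0.055 m and x of canister_mid in the frame of mat between -0.13 and 0.13 m and y of canister_mid in the frame of mat between -0.065 and 0.065 m and z of canister_mid in the frame of mat below 0.057 m and x of bottle_mid in the frame of mat between -0.13 and 0.13 m and y of bottle_mid in the frame of mat between -0.065 and 0.065 m and z of bottle_mid in the frame of mat below 0.065 m), for 0.2 s.
At the end, for the whole second after the job is handed in: The chestpiece stands the same way up on the coaster, within 15 mm of its middle; the box of tips, the canister and the bottle each stand upright within 15 mm of where they stood at the start; all are released and at rest (horizontal distance between chestpiece_mid and coaster below 0.015 m and z of chestpiece_mid in the frame of coaster below 0.029 m and linear speed of each of chestpiece, tips_box, canister, bottle below 0.02 m/s and angle between each of chestpiece_mid, tips_box_mid, canister_mid, bottle_mid's own z axis and vertical below 0.15 rad and contact force between each of chestpiece, tips_box, canister, bottle and the fingers below 0.05 N and distance of each of tips_box_mid, canister_mid, bottle_mid from where it was at the start of the episode below 0.015 m and angular speed of each of tips_box, canister, bottle, chestpiece below 0.2 rad/s); the robot touches nothing.
It fails at once if one of the four handled things is tipped over (more than about 55 degrees) (angle between any of tips_box_mid, canister_mid, bottle_mid, chestpiece_mid's own z axis and vertical above 0.95 rad).
It fails at once if the reflex hammer, the penlight or the mug is moved by more than 20 mm (distance of any of hammer_mid, penlight_mid, cup_mid from where it was at the start of the episode above 0.02 m).
It also fails if it takes over 133 s, if anything falls off the work surface, if the arm or the gripper's body presses on something with over 40 N, if the wrist force passes 120 N, or if a joint passes its speed limit or range.

### The arm

A 7-joint arm with a two-finger parallel gripper is mounted at the origin on the work surface. World frame = base frame: x ahead of the robot, y to its left, z up, the work surface at z = 0. Lengths are in m, angles in rad, forces in N, time in s.
With the tool pointing down it reaches from about 0.425 to 0.925 m from the base axis. Payload 6.8 kg.
Tool frame: the origin (TCP) lies midway between the tips of the shut fingers; the grasp point (between the pads) lies 19 mm behind it (bot.grasp_offset is the distance from the TCP to the grasp point, in m); z points along the fingers, x is the direction in which the jaws open and shut, and the axes are right-handed (so a half turn about z gives the same grasp; the last joint's range is limited). The gripper opens to 85 mm and grips with 20 to 120 N. Pads are 22 mm wide; open, the fingers measure 114 mm over their backs; the gripper's body (76 mm by 85 mm) begins 54 mm behind the grasp point. The pads swing forward as they close: fully open they stand 13 mm farther back than shut.
Start: joints at [-1.431, 0.477, 0.022, 1.555, -0.011, 1.109, -0.083], TCP at [0.166, 0.654, 0.206] pointing down, gripper open.
Joint ranges: [-2.96, 2.96], [-0.34, 2.1], [-1.41, 1.46], [0.24, 2.44], [-1.37, 4.51], [0.17, 1.92], [-2.96, 2.96]. Speed limits (rad/s): [2.39, 2.39, 3.14, 3.14, 3.14, 3.14, 3.14].

### API

Orientations are given as a unit quaternion [w, x, y, z].
In Python, from station import bot, imaging gives the robot as it stands. The module is installed in compiled form; this text tells all that it offers.
- The arm moves only by the tool apply_moves, never from a script. Its argument "increments" is a list of rows, each a list of 7 numbers: the shift along the tool's x, y, z in mm, then the turn, a rotation vector about the tool's x, y, z in degrees, then the closure, from -1 (fully open) to 1 (shut). In form: [[dx, dy, dz, rx, ry, rz, grip], ...]. A call has exactly 8 rows; each row shifts and turns the pose as measured when the row begins, along the tool's axes as they then stand; what a row does not reach is not made up. A row lasts 1/8 s, in which the tool goes at most 62.5 mm and 10.7 degrees, less where a joint would pass 70% of its speed; a pose out of reach is approached as far as the arm can. A call with a gripper value outside its range is refused whole. The fingers move at their own pace and stop on an object; "grip_force" is the grip in N (left out, the last holds). Time passes only in rows, so rows that do not move let the fingers close, or fill a call up. It gives the time, the measured TCP pose, the force and the opening at its end, in the units of the state.
- bot.get_obs(): the state, without advancing time (a new reading comes with each control period).
- imaging.read_camera(name): name is "scene" or "top"; returns the picture (400x640x3 uint8, red, green, blue); there is no depth.
- imaging.get_calibration(name): a dict with "K" (3x3 intrinsics, pixels), "k1" (the pictures are not rectified: a ray, as slopes to the right and down, at radius r is drawn at 1 + k1 r^2 times it, then the intrinsics apply), "extrinsics" (4x4, takes a point from camera to world coordinates). Camera axes: x right, y down, z forward; pixel columns grow to the right and rows downward; lengths in m; the calibration is good to about 2 mm. A picture is of the moment at which its call begins. get_calibration takes no time and is no camera call.
- bot.hand_in(): hands the job in, once; it reports no verdict.
The state is a dict: "t": time; "q": joint angles; "joint_vel": joint speeds; "joint_torque": joint torques, N m; "eef_pos": TCP position; "tool_rot": TCP orientation; "contact_force": force on the tool from outside, world axes, zero at the start; "torque": the same for the moment, N m; "gripper_width": opening from 0.0 (shut) to 1.0 (fully open).
Only numpy, scipy, OpenCV 4.12 (cv2) and the standard library are available. Lean on these libraries where they do the work, as an engineer would, in place of code of your own. Each camera call takes 0.05 s, during which the arm holds its last target.

## Working session

There is one attempt and no reset: what is moved stays moved. The work goes in short steps, Python scripts to look and compute and a tool call to move; the robot and the scene stay as the last step left them, time stands still between calls to the robot, and variables do not carry over. Pictures are saved under pics/ and viewed, and the job is handed in when it is done.

Besides the shell and the picture viewer there is one more tool, called after "Emit:" as a command line: name --pt "numbers of a row" for each row, then --argument value for the rest. apply_moves: Moves the arm, as the interface text tells. Its arguments: {"type":"object","properties":{"increments":{"type":"array","items":{"type":"array","items":{"type":"number"}}},"grip_force":{"type":"number"}},"required":["increments"]}

```bash
ls; mkdir -p pics
python3 - <<'E'
from station import bot, imaging
import cv2
print(bot.get_obs(), bot.grasp_offset)
for n in ("scene","top"):
    c=imaging.get_calibration(n); print(n,c)
    cv2.imwrite(f"pics/{n}0.png",imaging.read_camera(n)[:,:,::-1])
E
```

```text
pics
{'t': 0.0, 'q': array([-1.43109792,  0.47781086,  0.02230527,  1.55645058, -0.01148753,
        1.10934186, -0.08308891]), 'joint_vel': array([ 2.79184039e-04, -1.69409344e-03,  1.21737958e-03, -4.24302444e-05,
        1.30837525e-04, -8.03088041e-04, -3.02577456e-04]), 'joint_torque': array([-1.02604688e-03, -5.96460056e+01,  1.60728972e+00, -2.81197107e+01,
        1.23960464e-02,  9.54938703e-03,  7.82117411e-06]), 'eef_pos': array([0.16539849, 0.65374638, 0.20491828]), 'tool_rot': array([ 6.30546817e-04,  7.89050800e-01,  6.14327233e-01, -6.99095537e-04]), 'contact_force': array([ 0.86227193, -0.38262426,  0.2799234 ]), 'torque': array([0.01932933, 0.03685214, 0.05090006]), 'gripper_width': 0.9990424429902075} 0.0187
scene {'K': array([[461.48194561,   0.        , 316.64378516],
       [  0.        , 461.48194561, 198.04432129],
       [  0.        ,   0.        ,   1.        ]]), 'k1': -0.0010149419001079928, 'extrinsics': array([[-0.39479537,  0.78360838, -0.47968169,  1.03145617],
       [ 0.91866898,  0.34438641, -0.19350788,  0.19883948],
       [ 0.01356146, -0.5170647 , -0.85583888,  0.86876379],
       [ 0.        ,  0.        ,  0.        ,  1.        ]])}
top {'K': array([[372.77820647,   0.        , 323.3012541 ],
       [  0.        , 372.77820647, 203.58274622],
       [  0.        ,   0.        ,   1.        ]]), 'k1': -0.08312883229448685, 'extrinsics': array([[-0.02422274, -0.98999901,  0.13897918,  0.46899254],
       [-0.99952734,  0.02135075, -0.0221189 ,  0.00215674],
       [ 0.01893038, -0.13944927, -0.99004825,  0.90113956],
       [ 0.        ,  0.        ,  0.        ,  1.        ]])}
```

View pics/scene0.png

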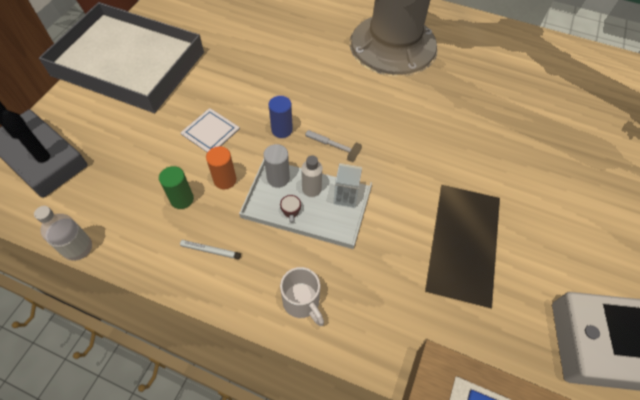

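View pics/top0.png

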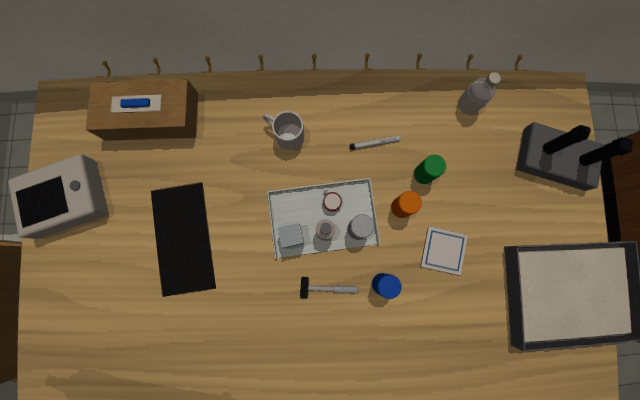

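```bash
cat > h.py <<'E'
import numpy as np, cv2
from station import bot, imaging
from scipy.spatial.transform import Rotation as R
def cal(n):
    c=imaging.get_calibration(n); return c["K"],np.array([c["k1"],0,0,0,0.]),c["extrinsics"]
def ray(n,p):
    K,d,E=cal(n); u=cv2.undistortPoints(np.array(p,float).reshape(-1,1,2),K,d).reshape(-1,2)
    v=np.c_[u,np.ones(len(u))]@E[:3,:3].T
    return E[:3,3],v
def plane(n,p,z):
    o,v=ray(n,p); return o+v*((z-o[2])/v[:,2])[:,None]
def proj(n,P):
    K,d,E=cal(n); T=np.linalg.inv(E); r,_=cv2.Rodrigues(T[:3,:3])
    return cv2.projectPoints(np.array(P,float).reshape(-1,1,3),r,T[:3,3],K,d)[0].reshape(-1,2)
def grab(n,name):
    im=imaging.read_camera(n)[:,:,::-1].copy(); cv2.imwrite(f"pics/{name}.png",im); return im
def crop(im,x0,y0,x1,y1,s,name):
    cv2.imwrite(f"pics/{name}.png",cv2.resize(im[y0:y1,x0:x1],None,fx=s,fy=s,interpolation=cv2.INTER_CUBIC))
E
python3 - <<'E'
from h import *
t=cv2.imread("pics/top0.png"); s=cv2.imread("pics/scene0.png")
crop(t,255,170,395,270,5,"t0c"); crop(s,230,130,390,250,5,"s0c")
def rect(m,n,z,name):
    cs,_=cv2.findContours(m,cv2.RETR_EXTERNAL,cv2.CHAIN_APPROX_NONE)
    c=max(cs,key=cv2.contourArea); r=cv2.minAreaRect(c)
    b=cv2.boxPoints(r); w=plane(n,b,z); print(name,r,"\n",w.round(4),w.mean(0).round(4), np.linalg.norm(np.diff(w,axis=0),axis=1))
g=t.max(axis=2)
m=np.zeros_like(g); m[175:305,140:225]=(g[175:305,140:225]<40)*255
rect(m,"top",0.004,"mat")
hsv=cv2.cvtColor(t,cv2.COLOR_BGR2HSV)
m=np.zeros_like(g); sub=hsv[220:285,410:480]; m[220:285,410:480]=((sub[...,1]<70)&(sub[...,2]>90))*255
rect(m,"top",0.008,"coaster");
E
```

```text
mat ((182.08108520507812, 239.18821716308594), (106.95086669921875, 53.21748352050781), 82.44365692138672) 
 [[0.6389 0.4124 0.004 ]
 [0.6533 0.2804 0.004 ]
 [0.3969 0.2424 0.004 ]
 [0.3819 0.3695 0.004 ]] [0.5177 0.3262 0.004 ] [0.13277371 0.25918272 0.12795094]
coaster ((444.1153869628906, 250.42308044433594), (41.184391021728516, 41.96885299682617), 11.309932708740234) 
 [[ 0.4362 -0.2451  0.008 ]
 [ 0.5344 -0.2709  0.008 ]
 [ 0.512  -0.3705  0.008 ]
 [ 0.4136 -0.3431  0.008 ]] [ 0.474  -0.3074  0.008 ] [0.10149749 0.10209027 0.10212861]
```

View pics/t0c.png

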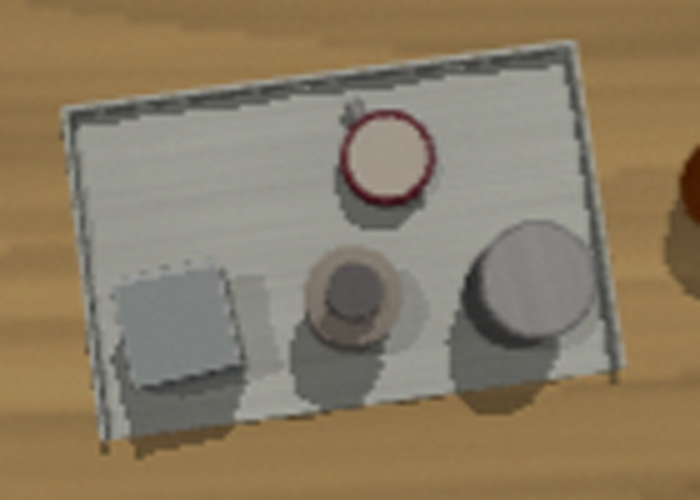

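View pics/s0c.png

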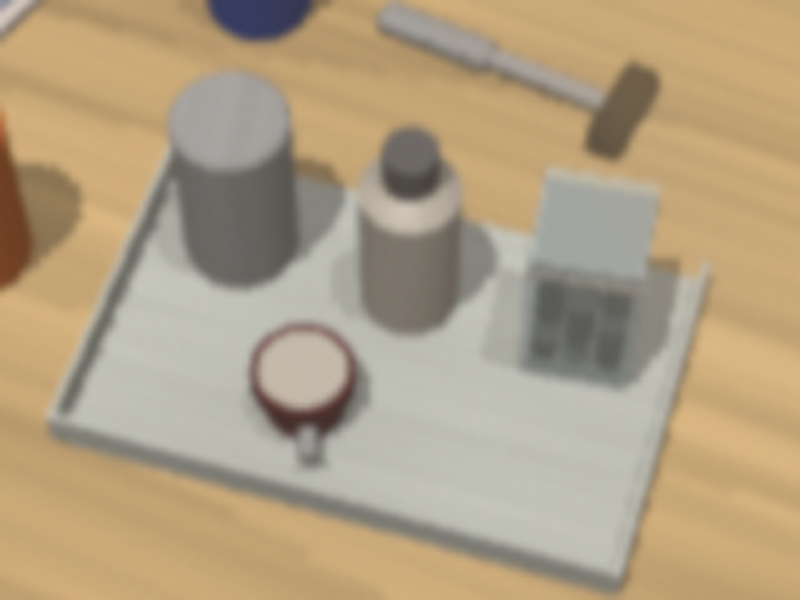

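Run:
```python
from h import *
T=lambda L:(np.array(L,float)+.5)/5-.5+[255,170]
S=lambda L:(np.array(L,float)+.5)/5-.5+[230,130]
pt=dict(box=((179,328),(596.5,224.5),.094),can=((537,281),(230,121),.098),cap=((356,291),(411,155),.114),chest=((388,157),(303,367),.034))
for k,(a,b,z) in pt.items():
    A=plane("top",T([a]),z)[0];B=plane("scene",S([b]),z)[0]
    o1,v1=ray("top",T([a]));o2,v2=ray("scene",S([b]))
    l=np.linalg.lstsq(np.c_[v1[0],-v2[0]],o2-o1,rcond=None)[0]
    print(k,A.round(4),B.round(4),"tri",((o1+v1[0]*l[0]+o2+v2[0]*l[1])/2).round(4))
tr=plane("top",T([(66,107),(575,43)]),.02); tf=plane("top",T([(620,372),(103,440)]),.004)
print("tray",tr.round(4),tf.round(4)); 
tb=plane("scene",S([(52,424),(618,584)]),.02);print("tray scene back",tb.round(4))
b=plane("top",T([(112,285),(222,265),(243,370),(140,390)]),.094);print(b.round(4))
b=plane("scene",S([(550,172),(658,187),(645,277),(532,262)]),.094);print("boxscene",b.round(4))
print("stem",plane("top",T([(350,106)]),.0165),plane("scene",S([(310,455)]),.0165))
print("mat scene",plane("scene",[(443,186),(499,196),(492,305),(427,293)],.004))
print("coaster scene",plane("scene",[(211,110),(239,129),(212,151),(182,130)],.008))
print("hammer",plane("top",[(357,289),(304,278),(305,299)],.008),plane("scene",[(307,133),(358,152)],.008))
```

```text
box [0.5149 0.0569 0.094 ] [0.5197 0.0615 0.094 ] tri [0.5149 0.0588 0.0859]
can [ 0.5314 -0.0984  0.098 ] [ 0.5354 -0.0954  0.098 ] tri [ 0.5316 -0.0985  0.0918]
cap [ 0.5277 -0.0195  0.114 ] [ 0.5316 -0.0154  0.114 ] tri [ 0.5277 -0.0184  0.1076]
chest [ 0.5964 -0.0383  0.034 ] [ 0.5971 -0.0359  0.034 ] tri [ 0.5963 -0.0374  0.032 ]
tray [[ 0.626   0.1147  0.02  ]
 [ 0.6523 -0.1311  0.02  ]] [[ 0.4938 -0.1486  0.004 ]
 [ 0.4674  0.0999  0.004 ]]
tray scene back [[ 0.6573 -0.1245  0.02  ]
 [ 0.631   0.1198  0.02  ]]
[[0.5341 0.0856 0.094 ]
 [0.5418 0.0379 0.094 ]
 [0.4962 0.0295 0.094 ]
 [0.4886 0.074  0.094 ]]
boxscene [[0.5031 0.0346 0.094 ]
 [0.4922 0.0779 0.094 ]
 [0.5355 0.0884 0.094 ]
 [0.5471 0.0444 0.094 ]]
stem [[ 0.62419567 -0.02148911  0.0165    ]] [[ 0.62558815 -0.02009116  0.0165    ]]
mat scene [[0.40426122 0.24942731 0.004     ]
 [0.37978201 0.37016248 0.004     ]
 [0.63221546 0.40865004 0.004     ]
 [0.65917726 0.28636979 0.004     ]]
coaster scene [[ 0.42143724 -0.33275531  0.008     ]
 [ 0.44659415 -0.24171867  0.008     ]
 [ 0.52960254 -0.26767699  0.008     ]
 [ 0.50411464 -0.36400719  0.008     ]]
hammer [[ 0.38914484 -0.09238776  0.008     ]
 [ 0.41806653  0.03204214  0.008     ]
 [ 0.36924587  0.03062428  0.008     ]] [[ 0.39198391 -0.08826469  0.008     ]
 [ 0.39555836  0.04283575  0.008     ]]
```

Emit:
apply_moves --pt "0 0 -10 0 0 9.2 -1" --pt "0 0 -10 0 0 9.2 -1" --pt "0 0 -10 0 0 9.2 -1" --pt "0 0 0 0 0 9.2 -1" --pt "0 0 0 0 0 9.2 -1" --pt "0 0 0 0 0 9.2 -1" --pt "0 0 0 0 0 9.2 -1" --pt "0 0 0 0 0 0 -1" --grip_force 40

```text
t: 1.1
eef_pos: [0.1647, 0.6509, 0.2312]
tool_rot: [0.005, 0.997, 0.082, -0.001]
contact_force: [-0.3, -0.1, 0.3]
gripper_width: 0.998
```

```bash
cat >> h.py <<'E'
def to(P,yaw=None):
    o=bot.get_obs(); w,x,y,z=o["tool_rot"]; r=R.from_quat([x,y,z,w])
    d=r.inv().apply(np.array(P)-o["eef_pos"])*1000
    X=r.apply([1,0,0]); Z=r.apply([0,0,1]); cy=np.degrees(np.arctan2(X[1],X[0]))
    print("t %.2f"%o["t"],"pos",o["eef_pos"].round(4),"yaw %.2f"%cy,"z",Z.round(4),"F",o["contact_force"].round(1),"w %.3f"%o["gripper_width"])
    print("  tool mm",d.round(1),"dist %.0f"%np.linalg.norm(d))
    if yaw is not None:
        c,s=np.cos(np.radians(yaw)),np.sin(np.radians(yaw))
        G=R.from_matrix(np.array([[c,s,0],[s,-c,0],[0,0,-1]]).T)
        print("  rot deg",np.degrees((r.inv()*G).as_rotvec()).round(2))
        d2=G.inv().apply(np.array(P)-o["eef_pos"])*1000; print("  mm after turn",d2.round(1))
E
python3 -c "
from h import *
to([.517,.059,.22],12)"
```

```text
t 1.10 pos [0.1647 0.6509 0.2312] yaw 9.40 z [-0.002  -0.0106 -0.9999] F [-0.3 -0.1  0.3] w 0.998
  tool mm [250.9 641.3  16.7] dist 689
  rot deg [ 0.58  0.22 -2.59]
  mm after turn [221.6 652.2  11.2]
```

Emit:
apply_moves --pt "19 54 1 0.6 0.2 -2.6 -1" --pt "19 54 1 0 0 0 -1" --pt "19 54 1 0 0 0 -1" --pt "19 54 1 0 0 0 -1" --pt "19 54 1 0 0 0 -1" --pt "19 54 1 0 0 0 -1" --pt "19 54 1 0 0 0 -1" --pt "19 54 1 0 0 0 -1"

```text
t: 2.1
eef_pos: [0.4112, 0.2549, 0.2216]
tool_rot: [-0.001, 0.992, 0.126, 0.0]
contact_force: [0.5, 1.0, -0.3]
gripper_width: 1.0
```

```bash
python3 -c "
from h import *
to([.517,.059,.22],12)"
```

```text
t 2.10 pos [0.4112 0.2549 0.2216] yaw 14.52 z [ 4.0e-04  1.6e-03 -1.0e+00] F [ 0.5  1.  -0.3] w 1.000
  tool mm [ 53.3 216.2   1.3] dist 223
  rot deg [-0.08 -0.05  2.52]
  mm after turn [ 62.8 213.7   1.6]
```

Emit:
apply_moves --pt "15 54 0 0 0 2.5 -1" --pt "15 54 0 0 0 0 -1" --pt "15 53 0 0 0 0 -1" --pt "15 49 0 0 0 0 -1" --pt "0 0 0 0 0 0 -1" --pt "0 0 0 0 0 0 -1" --pt "0 0 0 0 0 0 -1" --pt "0 0 0 0 0 0 -1"

```text
t: 3.1
eef_pos: [0.5196, 0.0547, 0.2218]
tool_rot: [-0.001, 0.993, 0.114, 0.001]
contact_force: [0.1, 0.1, -0.9]
gripper_width: 1.0
```

```bash
python3 -c "
from h import *
to([.517,.059,.08],12)
im=grab('scene','s1');crop(im,230,50,430,250,3,'s1c')
im=grab('top','t1');crop(im,235,150,395,270,5,'t1c')
"
```

```text
t 3.10 pos [0.5196 0.0547 0.2218] yaw 13.09 z [ 0.0019  0.0018 -1.    ] F [ 0.1  0.1 -0.9] w 1.000
  tool mm [ -1.9  -4.6 141.8] dist 142
  rot deg [-0.08 -0.13  1.09]
  mm after turn [ -1.7  -4.7 141.8]
```

View pics/s1c.png

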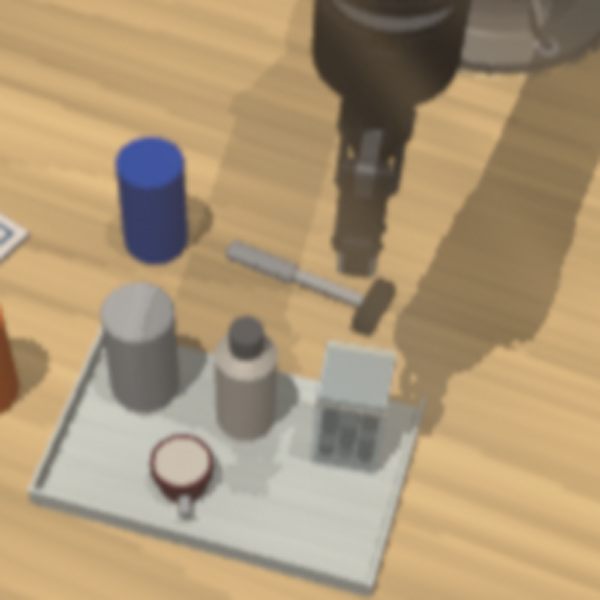

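View pics/t1c.png

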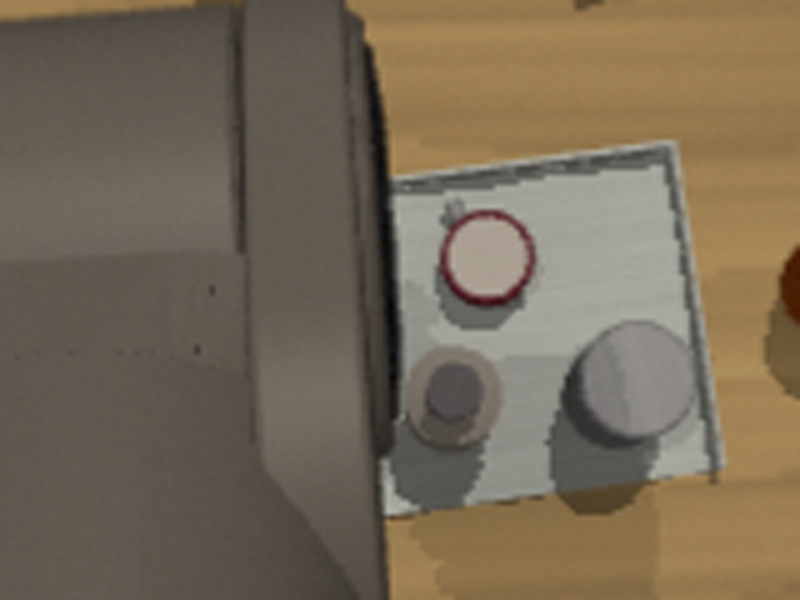

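```bash
python3 -c "
from h import *
c=np.array([.5196,.0547,.2218]);x=np.array([.974,.226,0]);y=np.array([.226,-.974,0])
for a in (.0425,.057):
  for b in (-.011,.011):
    print(a,b,((proj('scene',[c+x*a+y*b+[0,0,.013]])-[230,50])*3).round(0))
"
```

```text
0.0425 -0.011 [[372. 295.]]
0.0425 0.011 [[334. 289.]]
0.057 -0.011 [[369. 315.]]
0.057 0.011 [[331. 309.]]
```

Emit:
apply_moves --pt "-3 -4 0 0 0 1 -1" --pt "0 0 40 0 0 0 -1" --pt "0 0 40 0 0 0 -1" --pt "0 0 35 0 0 0 -1" --pt "0 0 30 0 0 0 -1" --pt "0 0 20 0 0 0 -1" --pt "0 0 6 0 0 0 -1" --pt "0 0 0 0 0 0 -1"

```text
t: 4.2
eef_pos: [0.5164, 0.0637, 0.0474]
tool_rot: [-0.002, 0.994, 0.106, 0.003]
contact_force: [0.8, 0.1, 0.2]
gripper_width: 1.0
```

```bash
python3 -c "
from h import *
to([.516,.058,.048],12)
im=grab('scene','s2');crop(im,230,50,430,250,3,'s2c')
"
```

```text
t 4.20 pos [0.5164 0.0637 0.0474] yaw 12.16 z [ 0.005   0.0047 -1.    ] F [0.8 0.1 0.2] w 1.000
  tool mm [-1.6  5.5 -0.6] dist 6
  rot deg [-0.21 -0.34  0.16]
  mm after turn [-1.6  5.5 -0.6]
```

View pics/s2c.png

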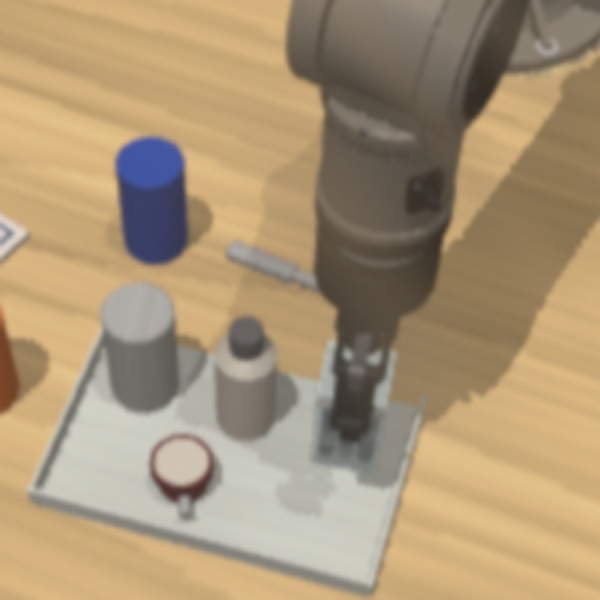

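Emit:
apply_moves --pt "-1.5 5.5 0 -0.2 -0.3 0 -1" --pt "0 0 0 0 0 0 -1" --pt "0 0 0 0 0 0 1" --pt "0 0 0 0 0 0 1" --pt "0 0 0 0 0 0 1" --pt "0 0 0 0 0 0 1" --pt "0 0 0 0 0 0 1" --pt "0 0 0 0 0 0 1" --grip_force 40

```text
t: 5.25
eef_pos: [0.5181, 0.0581, 0.0502]
tool_rot: [-0.001, 0.994, 0.106, 0.003]
contact_force: [-0.8, 0.4, 1.7]
gripper_width: 0.548
```

```bash
python3 -c "
from h import *
to([.516,.058,.048],12)
"
```

```text
t 5.25 pos [0.5181 0.0581 0.0502] yaw 12.14 z [ 0.0052  0.0018 -1.    ] F [-0.8  0.4  1.7] w 0.548
  tool mm [-2.1 -0.4  2.2] dist 3
  rot deg [-0.04 -0.31  0.14]
  mm after turn [-2.1 -0.4  2.2]
```

Emit:
apply_moves --pt "0 0 -5 0 0 0 1" --pt "0 0 -15 0 0 0 1" --pt "0 0 -30 0 0 0 1" --pt "0 0 -35 0 0 0 1" --pt "0 0 -35 0 0 0 1" --pt "0 0 -30 0 0 0 1" --pt "0 0 -10 0 0 0 1" --pt "0 0 0 0 0 0 1"

```text
t: 6.25
eef_pos: [0.5159, 0.0571, 0.2183]
tool_rot: [-0.001, 0.994, 0.105, 0.002]
contact_force: [-0.1, -0.5, -2.1]
gripper_width: 0.552
```

```bash
python3 -c "
from h import *
to([.434,.3135,.2],9.5)
im=grab('scene','s3');crop(im,230,50,430,250,3,'s3c')
"
```

```text
t 6.25 pos [0.5159 0.0571 0.2183] yaw 12.06 z [ 0.0043  0.0022 -1.    ] F [-0.1 -0.5 -2.1] w 0.552
  tool mm [ -26.6 -267.9   18.6] dist 270
  rot deg [-0.08 -0.26  2.56]
  mm after turn [ -38.4 -266.4   18.3]
```

View pics/s3c.png

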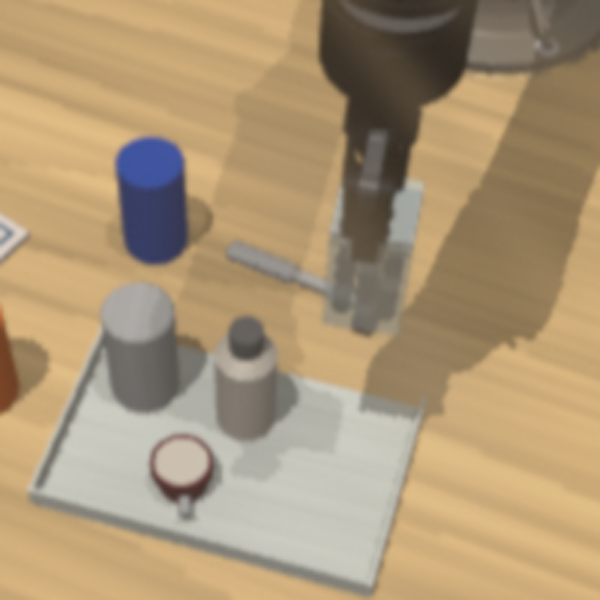

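Emit:
apply_moves --pt "-3 -30 0 0 0 0 1" --pt "-5 -50 2 0 0 0 1" --pt "-5 -55 2 0 0 0 1" --pt "-5 -55 2 0 0 0 1" --pt "-5 -45 2 0 0 0 1" --pt "-3 -28 0 0 0 0 1" --pt "0 -5 0 0 0 0 1" --pt "0 0 0 0 0 0 1"

```text
t: 7.3
eef_pos: [0.4272, 0.3161, 0.1981]
tool_rot: [0.006, 0.995, 0.103, -0.005]
contact_force: [0.0, -0.2, -1.7]
gripper_width: 0.55
```

```bash
python3 -c "
from h import *
to([.434,.3135,.06],12)
im=grab('scene','s4');crop(im,380,50,580,250,3,'s4c')
"
```

```text
t 7.30 pos [0.4272 0.3161 0.1981] yaw 11.82 z [-0.0094 -0.0123 -0.9999] F [ 0.  -0.2 -1.7] w 0.550
  tool mm [  7.7   2.6 138.1] dist 138
  rot deg [ 0.58  0.67 -0.17]
  mm after turn [  6.1   4.  138.1]
```

View pics/s4c.png

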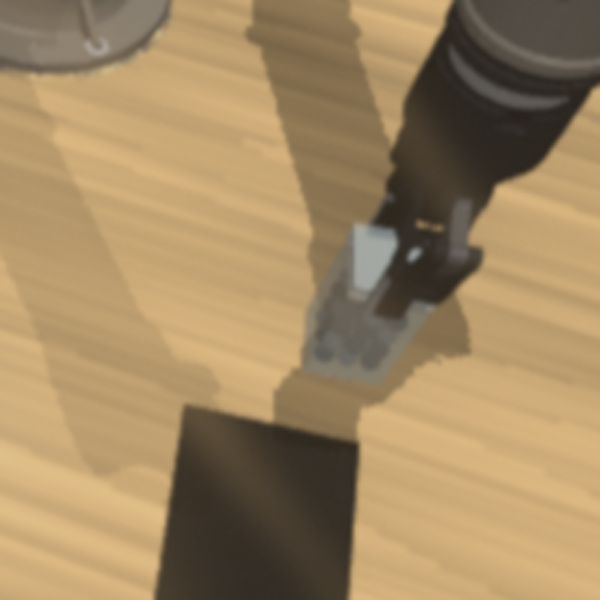

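Emit:
apply_moves --pt "6 4 10 0.6 0.7 0 1" --pt "0 0 30 0 0 0 1" --pt "0 0 35 0 0 0 1" --pt "0 0 30 0 0 0 1" --pt "0 0 15 0 0 0 1" --pt "0 0 6 0 0 0 1" --pt "0 0 0 0 0 0 1" --pt "0 0 0 0 0 0 1"

```text
t: 8.35
eef_pos: [0.4408, 0.3043, 0.0712]
tool_rot: [-0.001, 0.995, 0.095, 0.003]
contact_force: [-1.0, -0.2, -1.7]
gripper_width: 0.551
```

```bash
python3 -c "
from h import *
to([.434,.3135,.051],12)
im=grab('scene','s5');crop(im,380,50,580,250,3,'s5c')
"
```

```text
t 8.35 pos [0.4408 0.3043 0.0712] yaw 10.92 z [ 0.0055  0.002  -1.    ] F [-1.  -0.2 -1.7] w 0.551
  tool mm [ -5.  -10.3  20.2] dist 23
  rot deg [-0.05 -0.33 -1.08]
  mm after turn [ -4.7 -10.4  20.2]
```

View pics/s5c.png

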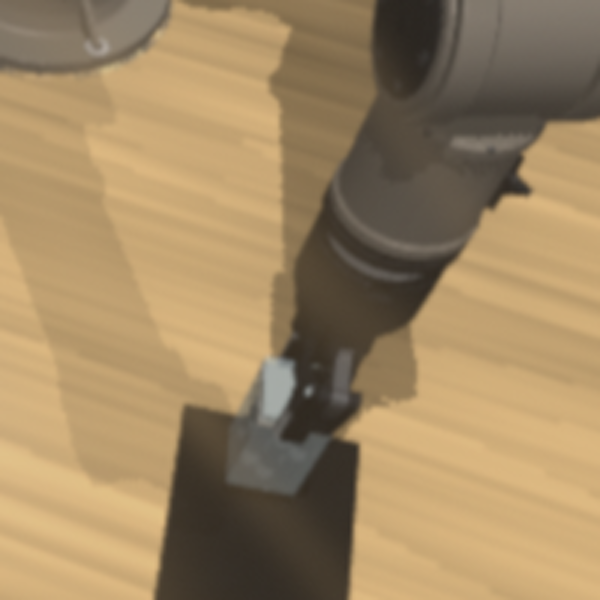

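Emit:
apply_moves --pt "-5 -9 3 0 0 0 1" --pt "0 0 8 0 0 0 1" --pt "0 0 5 0 0 0 1" --pt "0 0 2 0 0 0 1" --pt "0 0 1 0 0 0 1" --pt "0 0 1 0 0 0 1" --pt "0 0 0 0 0 0 1" --pt "0 0 0 0 0 0 1"

```text
t: 9.4
eef_pos: [0.4342, 0.3138, 0.0508]
tool_rot: [-0.002, 0.995, 0.096, 0.004]
contact_force: [0.1, 0.2, -1.3]
gripper_width: 0.55
```

```bash
python3 -c "
from h import *
to([.434,.3135,.051],12)
"
```

```text
t 9.40 pos [0.4342 0.3138 0.0508] yaw 10.97 z [ 0.0068  0.0037 -1.    ] F [ 0.1  0.2 -1.3] w 0.550
  tool mm [-0.3  0.2 -0.2] dist 0
  rot deg [-0.13 -0.42 -1.03]
  mm after turn [-0.3  0.2 -0.2]
```

Emit:
apply_moves --pt "0 0 1 0 0 0 1" --pt "0 0 1 0 0 0 1" --pt "0 0 0 0 0 0 1" --pt "0 0 0 0 0 0 0.3" --pt "0 0 0 0 0 0 -0.2" --pt "0 0 0 0 0 0 -0.6" --pt "0 0 0 0 0 0 -0.6" --pt "0 0 -10 0 0 0 -0.6"

```text
t: 10.4
eef_pos: [0.4345, 0.314, 0.0603]
tool_rot: [-0.002, 0.995, 0.095, 0.003]
contact_force: [0.1, 0.2, -0.2]
gripper_width: 0.794
```

Emit:
apply_moves --pt "0 0 -40 0 0 0 -0.6" --pt "0 0 -40 0 0 0 -0.6" --pt "0 0 -40 0 0 0 -0.6" --pt "0 0 -25 0 0 0 -0.6" --pt "5 20 0 0 0 0 -0.6" --pt "10 45 0 0 0 0 -0.6" --pt "10 50 0 0 0 0 -0.6" --pt "10 55 0 0 0 0 -0.6"

```text
t: 11.4
eef_pos: [0.5012, 0.1496, 0.2116]
tool_rot: [-0.003, 0.995, 0.099, 0.004]
contact_force: [1.2, 0.5, 1.0]
gripper_width: 0.8
```

```bash
python3 -c "
from h import *
to([.529,-.0185,.18],6)
im=grab('scene','s6');crop(im,380,50,580,250,3,'s6c')
"
```

```text
t 11.40 pos [0.5012 0.1496 0.2116] yaw 11.35 z [ 0.0074  0.0064 -1.    ] F [1.2 0.5 1. ] w 0.800
  tool mm [ -6.1 170.5  30.7] dist 173
  rot deg [-0.3  -0.48  5.35]
  mm after turn [ 10.1 170.1  31.6]
```

View pics/s6c.png

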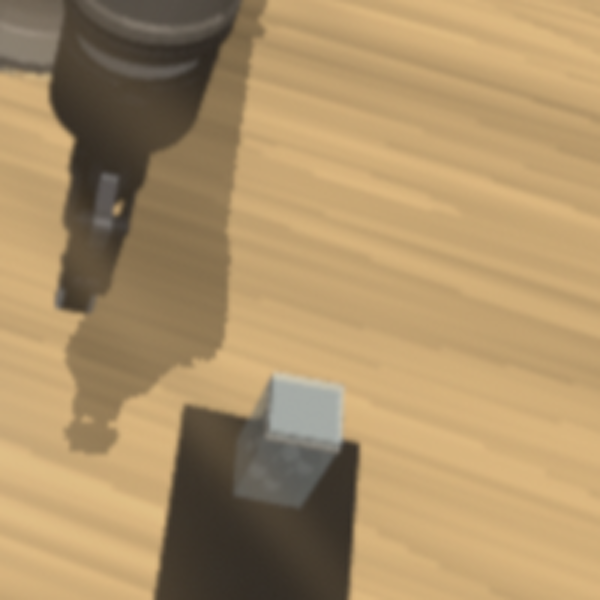

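Emit:
apply_moves --pt "3 50 0 -0.3 -0.5 5.3 -0.6" --pt "3 50 0 0 0 0 -0.6" --pt "3 40 0 0 0 0 -0.6" --pt "1 24 0 0 0 0 -0.6" --pt "0 5 0 0 0 0 -0.6" --pt "0 0 0 0 0 0 -0.6" --pt "0 0 0 0 0 0 -0.6" --pt "0 0 0 0 0 0 -0.6"

```text
t: 12.45
eef_pos: [0.5298, -0.0378, 0.2086]
tool_rot: [0.003, 0.999, 0.042, -0.003]
contact_force: [0.3, 0.3, 0.1]
gripper_width: 0.797
```

```bash
python3 -c "
from h import *
to([.529,-.018,.14],6)
"
```

```text
t 12.45 pos [ 0.5298 -0.0378  0.2086] yaw 4.77 z [-0.006  -0.0067 -1.    ] F [0.3 0.3 0.1] w 0.797
  tool mm [  1.3 -20.2  68.5] dist 71
  rot deg [ 0.35  0.38 -1.23]
  mm after turn [  1.3 -19.7  68.6]
```

Emit:
apply_moves --pt "1 -17 0 0.3 0.4 -1 -0.6" --pt "0 -3 0 0 0 0 -0.6" --pt "0 0 0 0 0 0 -0.6" --pt "0 0 20 0 0 0 -0.6" --pt "0 0 20 0 0 0 -0.6" --pt "0 0 15 0 0 0 -0.6" --pt "0 0 5 0 0 0 -0.6" --pt "0 0 0 0 0 0 -0.6"

```text
t: 13.45
eef_pos: [0.5302, -0.0138, 0.1475]
tool_rot: [-0.0, 0.999, 0.053, 0.002]
contact_force: [0.0, 0.6, 0.4]
gripper_width: 0.802
```

```bash
python3 -c "
from h import *
to([.529,-.018,.048],6)
im=grab('scene','s7');crop(im,230,50,430,250,3,'s7c')
im=grab('top','t7');crop(im,235,150,395,270,5,'t7c')
"
```

```text
t 13.45 pos [ 0.5302 -0.0138  0.1475] yaw 6.09 z [ 3.e-03  5.e-04 -1.e+00] F [0.  0.6 0.4] w 0.802
  tool mm [-1.9  4.1 99.5] dist 100
  rot deg [-0.01 -0.17  0.09]
  mm after turn [-1.6  4.1 99.5]
```

View pics/s7c.png

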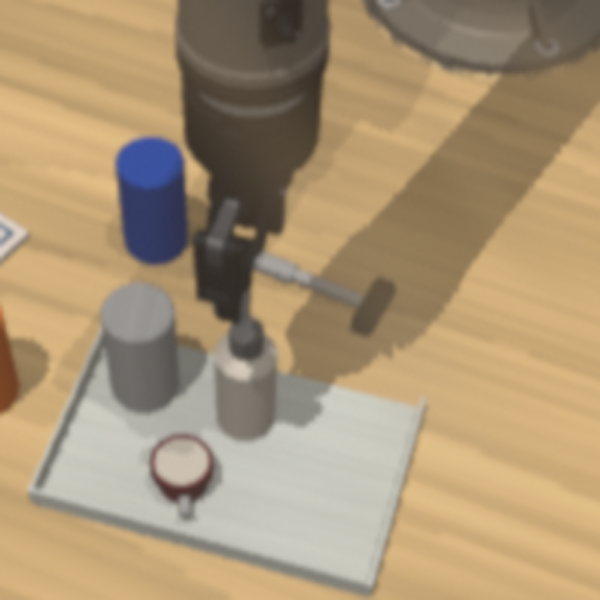

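Emit:
apply_moves --pt "-2 4 10 0 -0.2 0 -0.6" --pt "0 0 25 0 0 0 -0.6" --pt "0 0 25 0 0 0 -0.6" --pt "0 0 20 0 0 0 -0.6" --pt "0 0 10 0 0 0 -0.6" --pt "0 0 4 0 0 0 -0.6" --pt "0 0 0 0 0 0 -0.6" --pt "0 0 0 0 0 0 -0.6"

```text
t: 14.55
eef_pos: [0.5314, -0.0193, 0.0526]
tool_rot: [-0.0, 0.999, 0.053, 0.003]
contact_force: [-0.2, -0.4, 0.6]
gripper_width: 0.797
```

```bash
python3 -c "
from h import *
to([.529,-.018,.048],6)
im=grab('scene','s8');crop(im,230,50,430,250,3,'s8c')
"
```

```text
t 14.55 pos [ 0.5314 -0.0193  0.0526] yaw 6.06 z [ 0.0058  0.0012 -1.    ] F [-0.2 -0.4  0.6] w 0.797
  tool mm [-2.3 -1.6  4.5] dist 5
  rot deg [-0.03 -0.34  0.06]
  mm after turn [-2.3 -1.6  4.6]
```

View pics/s8c.png

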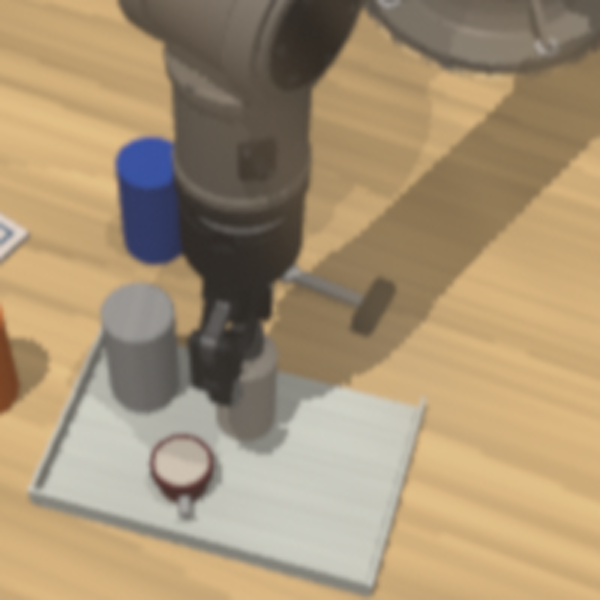

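```bash
python3 -c "
from h import *
c=np.array([.5314,-.0193,.0526]);x=np.array([.994,.106,0])
for P in (c,c+x*.034+[0,0,.01],c+x*.049+[0,0,.01],[.529,-.018,.004],[.529,-.018,.086]): print(((proj('scene',[P])-[230,50])*3).round(0))
"
```

```text
[[240. 381.]]
[[225. 412.]]
[[218. 429.]]
[[243. 415.]]
[[243. 352.]]
```

Emit:
apply_moves --pt "-2 -2 4 0 -0.3 0 -0.6" --pt "0 0 0 0 0 0 -0.6" --pt "0 0 0 0 0 0 1" --pt "0 0 0 0 0 0 1" --pt "0 0 0 0 0 0 1" --pt "0 0 0 0 0 0 1" --pt "0 0 0 0 0 0 1" --pt "0 0 0 0 0 0 1" --grip_force 30

```text
t: 15.6
eef_pos: [0.5296, -0.0172, 0.0494]
tool_rot: [-0.001, 0.999, 0.053, 0.001]
contact_force: [-1.0, -0.2, 1.4]
gripper_width: 0.494
```

```bash
python3 -c "
from h import *
to([.518,.3275,.2],6)
"
```

```text
t 15.60 pos [ 0.5296 -0.0172  0.0494] yaw 6.07 z [ 0.0015  0.0014 -1.    ] F [-1.  -0.2  1.4] w 0.494
  tool mm [  25.2 -344.1 -150.2] dist 376
  rot deg [-0.07 -0.1   0.07]
  mm after turn [  24.5 -344.  -150.6]
```

Emit:
apply_moves --pt "0 0 -5 0 0 0 1" --pt "0 0 -15 0 0 0 1" --pt "0 0 -30 0 0 0 1" --pt "0 0 -35 0 0 0 1" --pt "0 0 -35 0 0 0 1" --pt "0 -10 -25 0 0 0 1" --pt "2 -25 0 0 0 0 1" --pt "4 -45 0 0 0 0 1"

```text
t: 16.6
eef_pos: [0.5272, 0.0591, 0.2052]
tool_rot: [-0.001, 0.999, 0.048, 0.003]
contact_force: [-0.1, 0.5, -1.9]
gripper_width: 0.497
```

```bash
python3 -c "
from h import *
to([.518,.3275,.2],6)
im=grab('scene','s9');crop(im,230,50,430,250,3,'s9c')
"
```

```text
t 16.60 pos [0.5272 0.0591 0.2052] yaw 5.47 z [ 0.0051  0.0015 -1.    ] F [-0.1  0.5 -1.9] w 0.497
  tool mm [  16.4 -268.     5.6] dist 269
  rot deg [-0.05 -0.3  -0.53]
  mm after turn [  18.9 -267.8    5.2]
```

View pics/s9c.png

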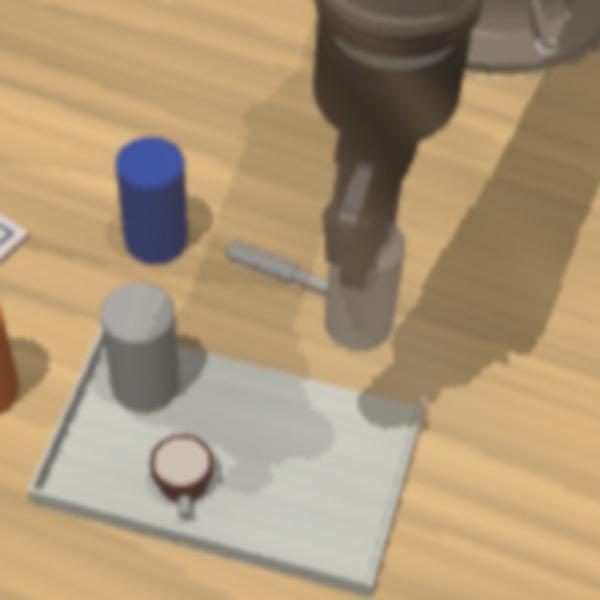

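Emit:
apply_moves --pt "3 -50 0 0 -0.3 0 1" --pt "3 -50 0 0 0 0 1" --pt "3 -50 0 0 0 0 1" --pt "3 -45 0 0 0 0 1" --pt "2 -32 0 0 0 0 1" --pt "2 -18 0 0 0 0 1" --pt "0 -6 0 0 0 0 1" --pt "0 0 0 0 0 0 1"

```text
t: 17.65
eef_pos: [0.5169, 0.3248, 0.2121]
tool_rot: [-0.003, 0.999, 0.051, 0.002]
contact_force: [-0.1, -0.9, -2.5]
gripper_width: 0.494
```

```bash
python3 -c "
from h import *
to([.518,.3275,.05],7)
"
```

```text
t 17.65 pos [0.5169 0.3248 0.2121] yaw 5.90 z [ 0.0038  0.0054 -1.    ] F [-0.1 -0.9 -2.5] w 0.494
  tool mm [  0.7  -1.7 162.2] dist 162
  rot deg [-0.28 -0.25 -1.1 ]
  mm after turn [  1.4  -2.5 162.1]
```

Emit:
apply_moves --pt "1 -2 20 -0.3 -0.2 0 1" --pt "0 -1 30 0 0 0 1" --pt "0 -1 35 0 0 0 1" --pt "0 -1 30 0 0 0 1" --pt "0 -1 18 0 0 0 1" --pt "0 0 8 0 0 0 1" --pt "0 0 3 0 0 0 1" --pt "0 0 0 0 0 0 1"

```text
t: 18.65
eef_pos: [0.5195, 0.3225, 0.0603]
tool_rot: [0.002, 0.999, 0.046, 0.0]
contact_force: [0.1, 1.0, -1.8]
gripper_width: 0.498
```

```bash
python3 -c "
from h import *
to([.518,.3275,.0495],6)
"
```

```text
t 18.65 pos [0.5195 0.3225 0.0603] yaw 5.27 z [ 2.0e-04 -4.3e-03 -1.0e+00] F [ 0.1  1.  -1.8] w 0.498
  tool mm [-1.1 -5.1 10.8] dist 12
  rot deg [ 0.24  0.01 -0.73]
  mm after turn [-1.  -5.1 10.8]
```

Emit:
apply_moves --pt "-1 -5 4 0.2 0 0 1" --pt "0 0 4 0 0 0 1" --pt "0 0 2 0 0 0 1" --pt "0 0 1 0 0 0 1" --pt "0 0 1 0 0 0 1" --pt "0 0 0 0 0 0 0.3" --pt "0 0 0 0 0 0 -0.2" --pt "0 0 0 0 0 0 -0.5"

```text
t: 19.65
eef_pos: [0.5196, 0.3291, 0.05]
tool_rot: [-0.001, 0.999, 0.046, 0.002]
contact_force: [0.4, -0.1, 0.4]
gripper_width: 0.748
```

Emit:
apply_moves --pt "0 0 0 0 0 0 -0.5" --pt "0 0 -10 0 0 0 -0.5" --pt "0 0 -40 0 0 0 -0.5" --pt "0 0 -50 0 0 0 -0.5" --pt "0 0 -40 0 0 0 -0.5" --pt "0 5 -15 0 0 0 -0.5" --pt "0 30 0 0 0 0 -0.6" --pt "0 50 0 0 0 0 -0.6"

```text
t: 20.65
eef_pos: [0.5264, 0.246, 0.2118]
tool_rot: [-0.002, 0.999, 0.05, 0.002]
contact_force: [0.9, -0.7, -0.2]
gripper_width: 0.799
```

```bash
python3 -c "
from h import *
to([.533,-.097,.2],6)
im=grab('scene','s10');crop(im,380,50,580,250,3,'s10c')
"
```

```text
t 20.65 pos [0.5264 0.246  0.2118] yaw 5.70 z [ 0.0044  0.0044 -1.    ] F [ 0.9 -0.7 -0.2] w 0.799
  tool mm [-27.5 342.   10.3] dist 343
  rot deg [-0.23 -0.27 -0.3 ]
  mm after turn [-29.3 341.8  11.8]
```

View pics/s10c.png

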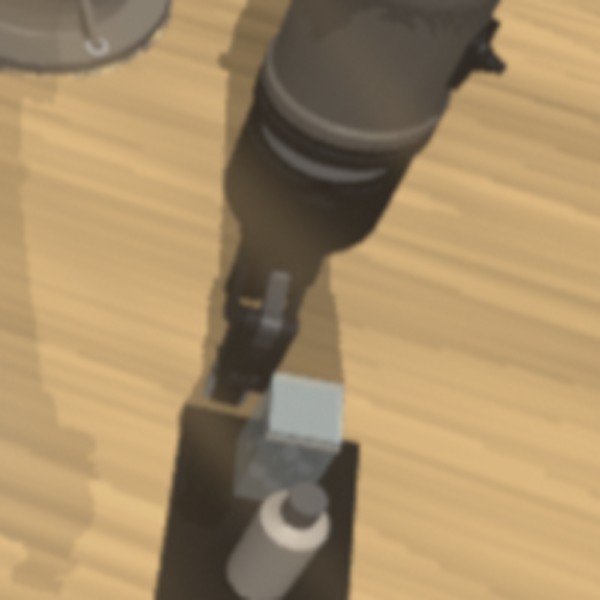

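Emit:
apply_moves --pt "-4 55 0 -0.2 -0.3 0 -0.6" --pt "-5 55 0 0 0 0 -0.6" --pt "-5 55 0 0 0 0 -0.6" --pt "-5 55 0 0 0 0 -0.6" --pt "-4 45 0 0 0 0 -0.6" --pt "-3 30 0 0 0 0 -0.6" --pt "-1 15 0 0 0 0 -0.6" --pt "0 5 0 0 0 0 -0.6"

```text
t: 21.7
eef_pos: [0.524, -0.0905, 0.2102]
tool_rot: [0.002, 0.999, 0.042, -0.003]
contact_force: [-0.2, 0.9, -0.4]
gripper_width: 0.797
```

```bash
python3 -c "
from h import *
to([.533,-.0965,.14],6)
"
```

```text
t 21.70 pos [ 0.524  -0.0905  0.2102] yaw 4.80 z [-0.0063 -0.0041 -1.    ] F [-0.2  0.9 -0.4] w 0.797
  tool mm [ 9.   6.5 70.2] dist 71
  rot deg [ 0.2   0.38 -1.2 ]
  mm after turn [ 8.4  6.9 70.2]
```

Emit:
apply_moves --pt "9 6 0 0.2 0.4 -1 -1" --pt "0 0 5 0 0 0 -1" --pt "0 0 20 0 0 0 -1" --pt "0 0 25 0 0 0 -1" --pt "0 0 25 0 0 0 -1" --pt "0 0 15 0 0 0 -1" --pt "0 0 3 0 0 0 -1" --pt "0 0 0 0 0 0 -1"

```text
t: 22.7
eef_pos: [0.5333, -0.086, 0.1122]
tool_rot: [-0.002, 0.998, 0.056, -0.002]
contact_force: [0.5, -0.6, 0.2]
gripper_width: 0.997
```

```bash
python3 -c "
from h import *
to([.533,-.0965,.048],6)
im=grab('scene','s11');crop(im,200,50,400,250,3,'s11c')
im=grab('top','t11');crop(im,255,150,395,270,5,'t11c')
"
```

```text
t 22.70 pos [ 0.5333 -0.086   0.1122] yaw 6.41 z [-0.0034  0.0033 -1.    ] F [ 0.5 -0.6  0.2] w 0.997
  tool mm [-1.3 10.6 64.2] dist 65
  rot deg [-0.21  0.17  0.41]
  mm after turn [-1.4 10.4 64.2]
```

View pics/s11c.png

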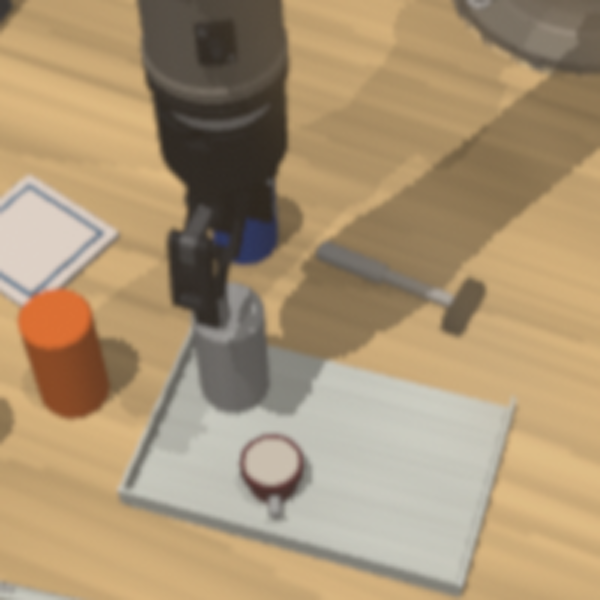

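Emit:
apply_moves --pt "-1 10 0 -0.2 0 0 -1" --pt "0 0 15 0 0 0 -1" --pt "0 0 20 0 0 0 -1" --pt "0 0 15 0 0 0 -1" --pt "0 0 8 0 0 0 -1" --pt "0 0 2 0 0 0 -1" --pt "0 0 0 0 0 0 -1" --pt "0 0 0 0 0 0 -1"

```text
t: 23.8
eef_pos: [0.5351, -0.0979, 0.0506]
tool_rot: [0.0, 0.998, 0.055, 0.001]
contact_force: [0.4, 0.2, 0.1]
gripper_width: 0.998
```

```bash
python3 -c "
from h import *
to([.533,-.0965,.048],6)
"
```

```text
t 23.80 pos [ 0.5351 -0.0979  0.0506] yaw 6.33 z [ 1.5e-03 -2.0e-04 -1.0e+00] F [0.4 0.2 0.1] w 0.998
  tool mm [-2.  -1.6  2.6] dist 4
  rot deg [ 0.02 -0.08  0.33]
  mm after turn [-2.  -1.6  2.6]
```

Emit:
apply_moves --pt "-2 -1 2 0 0 0 -1" --pt "0 0 0 0 0 0 -1" --pt "0 0 0 0 0 0 1" --pt "0 0 0 0 0 0 1" --pt "0 0 0 0 0 0 1" --pt "0 0 0 0 0 0 1" --pt "0 0 0 0 0 0 1" --pt "0 0 0 0 0 0 1" --grip_force 45

```text
t: 24.8
eef_pos: [0.5335, -0.097, 0.0498]
tool_rot: [-0.0, 0.998, 0.055, 0.002]
contact_force: [-0.9, -0.5, 1.7]
gripper_width: 0.587
```

```bash
python3 -c "
from h import *
to([.602,.3413,.2],6)
"
```

```text
t 24.80 pos [ 0.5335 -0.097   0.0498] yaw 6.33 z [ 3.2e-03  4.0e-04 -1.0e+00] F [-0.9 -0.5  1.7] w 0.587
  tool mm [ 116.9 -428.1 -149.9] dist 468
  rot deg [-0.   -0.18  0.33]
  mm after turn [ 114.  -428.7 -150.2]
```

Emit:
apply_moves --pt "0 0 -5 0 0 0 1" --pt "0 0 -15 0 0 0 1" --pt "0 0 -30 0 0 0 1" --pt "0 0 -35 0 0 0 1" --pt "3 -10 -30 0 0 0 1" --pt "7 -25 -20 0 0 0 1" --pt "12 -45 -10 0 0 0 1" --pt "14 -52 0 0 0 0 1"

```text
t: 25.8
eef_pos: [0.554, 0.0349, 0.2047]
tool_rot: [0.0, 0.999, 0.049, 0.002]
contact_force: [0.4, 1.4, -2.3]
gripper_width: 0.585
```

```bash
python3 -c "
from h import *
to([.602,.3413,.2],6)
"
```

```text
t 25.80 pos [0.554  0.0349 0.2047] yaw 5.59 z [ 4.9e-03 -3.0e-04 -1.0e+00] F [ 0.4  1.4 -2.3] w 0.585
  tool mm [  77.6 -300.2    4.8] dist 310
  rot deg [ 0.04 -0.28 -0.41]
  mm after turn [  79.7 -299.7    4.7]
```

Emit:
apply_moves --pt "14 -52 0 0 -0.3 0 1" --pt "14 -52 0 0 0 0 1" --pt "14 -52 0 0 0 0 1" --pt "14 -48 0 0 0 0 1" --pt "11 -40 0 0 0 0 1" --pt "7 -25 0 0 0 0 1" --pt "3 -12 0 0 0 0 1" --pt "1 -4 0 0 0 0 1"

```text
t: 26.8
eef_pos: [0.6029, 0.3394, 0.2111]
tool_rot: [0.0, 0.999, 0.051, 0.002]
contact_force: [0.1, -1.1, -3.1]
gripper_width: 0.586
```

```bash
python3 -c "
from h import *
to([.602,.3413,.05],6)
im=grab('scene','s12');crop(im,380,100,580,300,3,'s12c')
"
```

```text
t 26.80 pos [0.6029 0.3394 0.2111] yaw 5.84 z [ 3.3e-03  1.0e-04 -1.0e+00] F [ 0.1 -1.1 -3.1] w 0.586
  tool mm [ -1.3  -2.1 161.1] dist 161
  rot deg [ 0.01 -0.19 -0.16]
  mm after turn [ -0.7  -2.  161.1]
```

View pics/s12c.png

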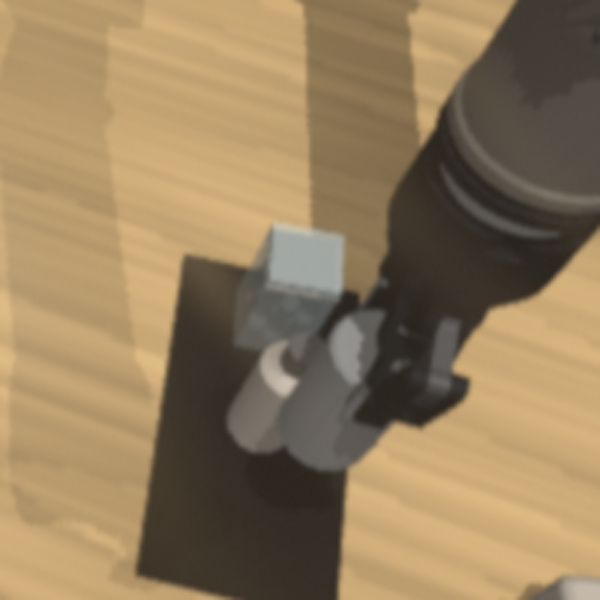

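Emit:
apply_moves --pt "4 -2 20 0 0 0 1" --pt "0 -1 30 0 0 0 1" --pt "0 -1 35 0 0 0 1" --pt "0 -1 30 0 0 0 1" --pt "0 -1 18 0 0 0 1" --pt "0 0 8 0 0 0 1" --pt "0 0 3 0 0 0 1" --pt "0 0 0 0 0 0 1"

```text
t: 27.85
eef_pos: [0.6091, 0.3366, 0.0599]
tool_rot: [0.002, 0.999, 0.045, 0.002]
contact_force: [-0.5, 0.2, -2.2]
gripper_width: 0.588
```

```bash
python3 -c "
from h import *
to([.605,.3413,.050],6)
"
```

```text
t 27.85 pos [0.6091 0.3366 0.0599] yaw 5.20 z [ 0.0038 -0.0029 -1.    ] F [-0.5  0.2 -2.2] w 0.588
  tool mm [-3.7 -5.1  9.9] dist 12
  rot deg [ 0.19 -0.2  -0.8 ]
  mm after turn [-3.6 -5.1  9.9]
```

Emit:
apply_moves --pt "-2 -4 4 0.2 -0.2 0 1" --pt "0 0 4 0 0 0 1" --pt "0 0 2 0 0 0 1" --pt "0 0 1 0 0 0 1" --pt "0 0 1 0 0 0 1" --pt "0 0 0 0 0 0 0.3" --pt "0 0 0 0 0 0 -0.2" --pt "0 0 0 0 0 0 -0.5"

```text
t: 28.85
eef_pos: [0.6084, 0.3419, 0.0501]
tool_rot: [-0.002, 0.999, 0.046, 0.002]
contact_force: [0.5, -0.0, -0.3]
gripper_width: 0.744
```

Emit:
apply_moves --pt "0 0 0 0 0 0 -0.5" --pt "0 0 -10 0 0 0 -0.5" --pt "0 0 -40 0 0 0 -0.5" --pt "0 0 -50 0 0 0 -0.5" --pt "0 0 -40 0 0 0 -0.5" --pt "0 5 -15 0 0 0 -0.5" --pt "0 30 0 0 0 0 -0.6" --pt "0 50 0 0 0 0 -0.6"

```text
t: 29.85
eef_pos: [0.6153, 0.2598, 0.2123]
tool_rot: [-0.003, 0.999, 0.049, 0.003]
contact_force: [0.2, -0.4, -0.2]
gripper_width: 0.797
```

```bash
python3 -c "
from h import *
to([.597,-.0375,.2],39)
im=grab('scene','s13');crop(im,230,100,530,320,2.6,'s13c')
"
```

```text
t 29.85 pos [0.6153 0.2598 0.2123] yaw 5.67 z [ 0.0057  0.0063 -1.    ] F [ 0.2 -0.4 -0.2] w 0.797
  tool mm [-47.7 294.1  10.3] dist 298
  rot deg [ -0.21  -0.45 -33.33]
  mm after turn [-201.4  219.5   12.3]
```

View pics/s13c.png

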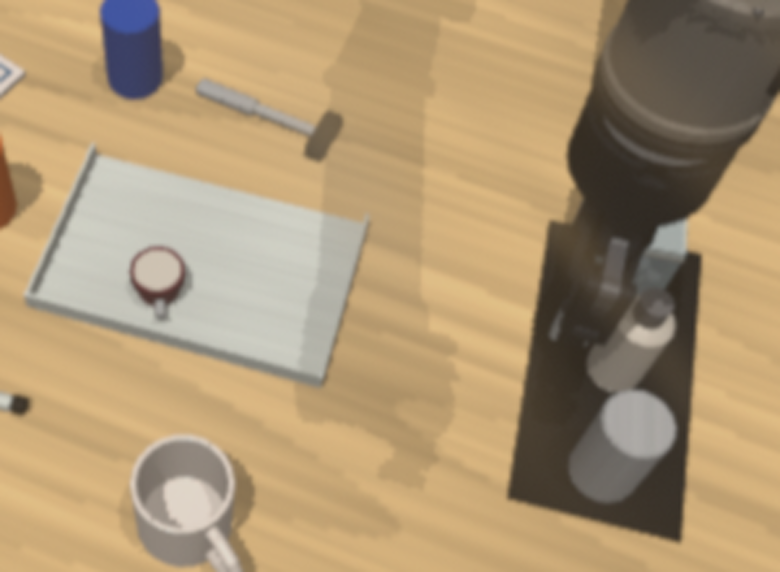

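Emit:
apply_moves --pt "-7 45 0 -0.2 -0.4 0 -0.6" --pt "-9 55 0 0 0 0 -0.6" --pt "-9 55 0 0 0 0 -0.6" --pt "-8 50 0 0 0 0 -0.6" --pt "-7 40 0 0 0 0 -0.6" --pt "-5 25 0 0 0 0 -0.6" --pt "-1 10 0 0 0 9.4 -0.6" --pt "0 0 0 0 0 9.4 -0.6"

```text
t: 30.9
eef_pos: [0.5898, -0.0499, 0.2107]
tool_rot: [0.003, 0.992, -0.129, -0.003]
contact_force: [0.0, 0.4, -0.5]
gripper_width: 0.804
```

Emit:
apply_moves --pt "0 0 0 0 0 9.4 -0.4" --pt "0 0 0 0 0 9.4 -0.4" --pt "0 0 0 0 0 9.4 -0.4" --pt "0 0 0 0 0 9.4 -0.4" --pt "0 0 0 0 0 8 -0.4" --pt "0 0 0 0 0 0 -0.4" --pt "0 0 0 0 0 0 -0.4" --pt "0 0 0 0 0 0 -0.4"

```text
t: 31.9
eef_pos: [0.5857, -0.0523, 0.2078]
tool_rot: [0.005, 0.857, -0.515, -0.004]
contact_force: [0.4, 0.4, 1.2]
gripper_width: 0.703
```

```bash
python3 -c "
from h import *
to([.597,-.0375,.1],-60)
print(bot.get_obs()['q'].round(2))
im=grab('scene','s14');crop(im,200,80,400,230,4,'s14c')
im=grab('top','t14');crop(im,255,150,395,270,5,'t14c')
"
```

```text
t 31.90 pos [ 0.5857 -0.0523  0.2078] yaw -62.05 z [-0.0127 -0.0051 -0.9999] F [0.4 0.4 1.2] w 0.703
  tool mm [ -7.6 -18.4 107.6] dist 109
  rot deg [ 0.78  0.1  -2.05]
  mm after turn [ -7.1 -17.2 107.8]
[-0.74  0.5   1.    1.8  -0.46  1.11 -0.66]
```

View pics/s14c.png

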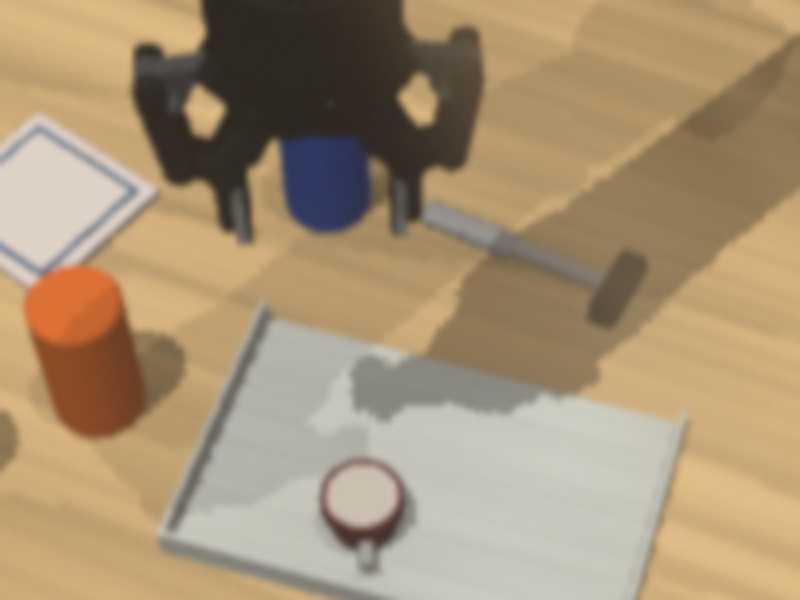

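Emit:
apply_moves --pt "-7 -17 0 0.8 0.1 -2 -0.4" --pt "0 0 0 0 0 0 -0.4" --pt "0 0 20 0 0 0 -0.4" --pt "0 0 30 0 0 0 -0.4" --pt "0 0 30 0 0 0 -0.4" --pt "0 0 20 0 0 0 -0.4" --pt "0 0 5 0 0 0 -0.4" --pt "0 0 0 0 0 0 -0.4"

```text
t: 33.0
eef_pos: [0.5976, -0.0367, 0.0955]
tool_rot: [-0.0, 0.867, -0.499, -0.0]
contact_force: [0.2, 0.5, 0.1]
gripper_width: 0.698
```

```bash
python3 -c "
from h import *
to([.597,-.0375,.04],-60)
print(bot.get_obs()['q'].round(2))
im=grab('scene','s15');crop(im,200,80,400,230,4,'s15c')
c=bot.get_obs()['eef_pos']
for a in (-.03,.03,-.0445,.0445): print(a,((proj('scene',[c+np.array([.5,-.866,0])*a+[0,0,.009]])-[200,80])*4).round())
"
```

```text
t 33.00 pos [ 0.5976 -0.0367  0.0955] yaw -59.85 z [-5.e-04  4.e-04 -1.e+00] F [0.2 0.5 0.1] w 0.698
  tool mm [ 0.4  0.9 55.5] dist 56
  rot deg [0.01 0.03 0.15]
  mm after turn [ 0.4  0.9 55.5]
[-0.65  0.63  0.86  1.88 -0.6   0.91 -0.54]
-0.03 [[414. 414.]]
0.03 [[293. 425.]]
-0.0445 [[444. 411.]]
0.0445 [[263. 428.]]
```

View pics/s15c.png

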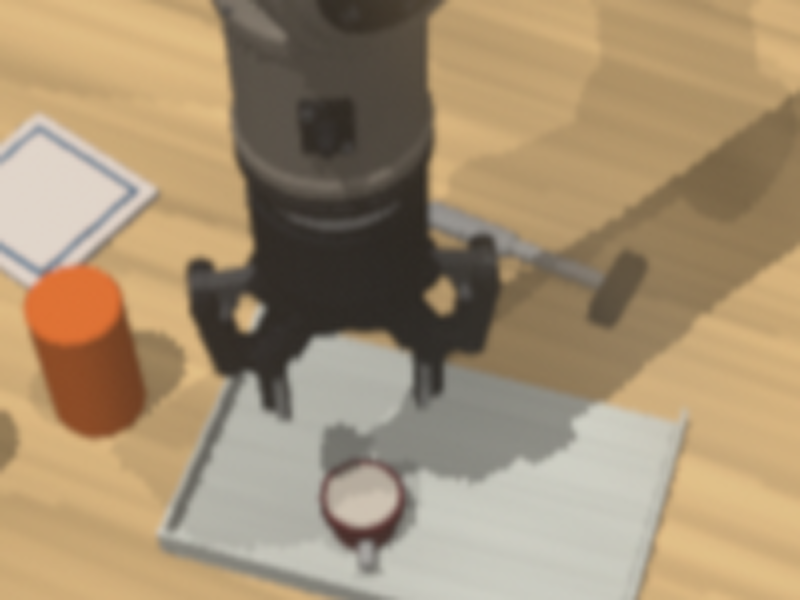

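Emit:
apply_moves --pt "0 0 15 0 0 0 -0.4" --pt "0 0 20 0 0 0 -0.4" --pt "0 0 15 0 0 0 -0.4" --pt "0 0 6 0 0 0 -0.4" --pt "0 0 0 0 0 0 -0.4" --pt "0 0 0 0 0 0 -0.4" --pt "0 0 0 0 0 0 -0.4" --pt "0 0 0 0 0 0 -0.4"

```text
t: 34.05
eef_pos: [0.5995, -0.0367, 0.0378]
tool_rot: [-0.001, 0.867, -0.499, 0.001]
contact_force: [-0.9, -0.0, 0.4]
gripper_width: 0.699
```

```bash
python3 -c "
from h import *
to([.597,-.0365,.008],-60)
im=grab('scene','s16');crop(im,200,80,400,230,4,'s16c')
"
```

```text
t 34.05 pos [ 0.5995 -0.0367  0.0378] yaw -59.83 z [ 3.7e-03  9.0e-04 -1.0e+00] F [-0.9 -0.   0.4] w 0.699
  tool mm [-1.5  2.2 29.8] dist 30
  rot deg [-0.21 -0.06  0.17]
  mm after turn [-1.4  2.1 29.8]
```

View pics/s16c.png

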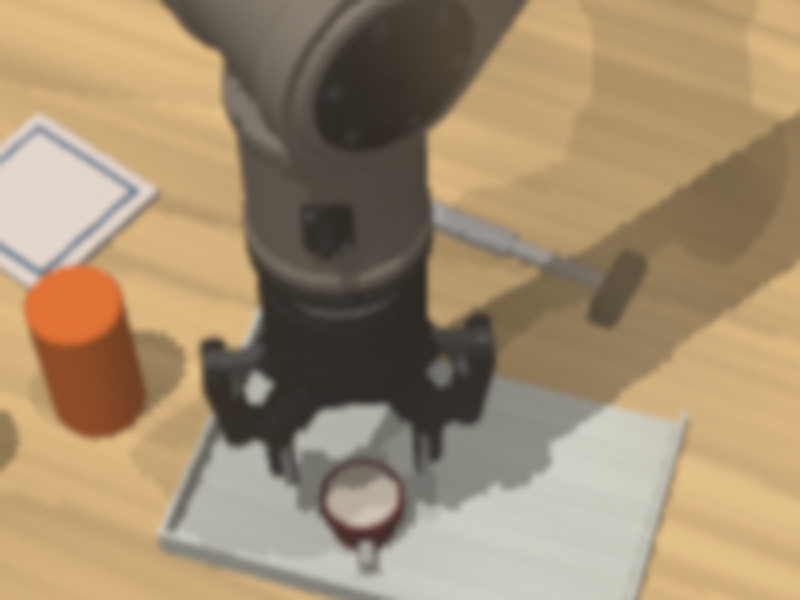

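Emit:
apply_moves --pt "-2 1 8 -0.2 0 0 -0.4" --pt "0 0 10 0 0 0 -0.4" --pt "0 0 6 0 0 0 -0.4" --pt "0 0 3 0 0 0 -0.4" --pt "0 0 2 0 0 0 -0.4" --pt "0 0 0 0 0 0 -0.4" --pt "0 0 0 0 0 0 -0.4" --pt "0 0 0 0 0 0 -0.4"

```text
t: 35.1
eef_pos: [0.5976, -0.0354, 0.0067]
tool_rot: [0.0, 0.867, -0.499, 0.0]
contact_force: [-0.1, 0.1, -0.2]
gripper_width: 0.697
```

```bash
python3 -c "
from h import *
to([.597,-.0365,.008],-60)
im=grab('scene','s17');crop(im,200,80,400,230,4,'s17c')
"
```

```text
t 35.10 pos [ 0.5976 -0.0354  0.0067] yaw -59.83 z [ 5.e-04 -1.e-03 -1.e+00] F [-0.1  0.1 -0.2] w 0.697
  tool mm [ 0.7  1.1 -1.3] dist 2
  rot deg [ 0.   -0.06  0.17]
  mm after turn [ 0.7  1.1 -1.3]
```

View pics/s17c.png

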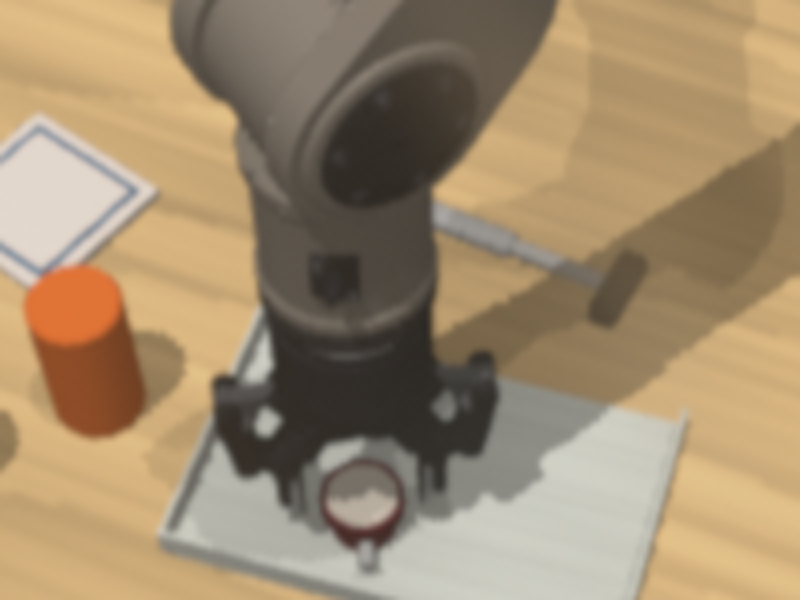

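Emit:
apply_moves --pt "0 0 -1 0 0 0 1" --pt "0 0 0 0 0 0 1" --pt "0 0 0 0 0 0 1" --pt "0 0 0 0 0 0 1" --pt "0 0 0 0 0 0 1" --pt "0 0 0 0 0 0 1" --pt "0 0 -10 0 0 0 1" --pt "0 0 -10 0 0 0 1" --grip_force 30

```text
t: 36.15
eef_pos: [0.5978, -0.0352, 0.0294]
tool_rot: [0.0, 0.867, -0.499, 0.0]
contact_force: [0.5, -0.2, -0.2]
gripper_width: -0.006
```

```bash
python3 -c "
from h import *
to([.597,-.0365,.15],-60)
im=grab('scene','s18');crop(im,200,80,400,230,4,'s18c')
"
```

```text
t 36.15 pos [ 0.5978 -0.0352  0.0294] yaw -59.83 z [ 5.e-04 -3.e-04 -1.e+00] F [ 0.5 -0.2 -0.2] w -0.006
  tool mm [   0.8    1.3 -120.6] dist 121
  rot deg [-0.02 -0.03  0.17]
  mm after turn [   0.7    1.3 -120.6]
```

View pics/s18c.png

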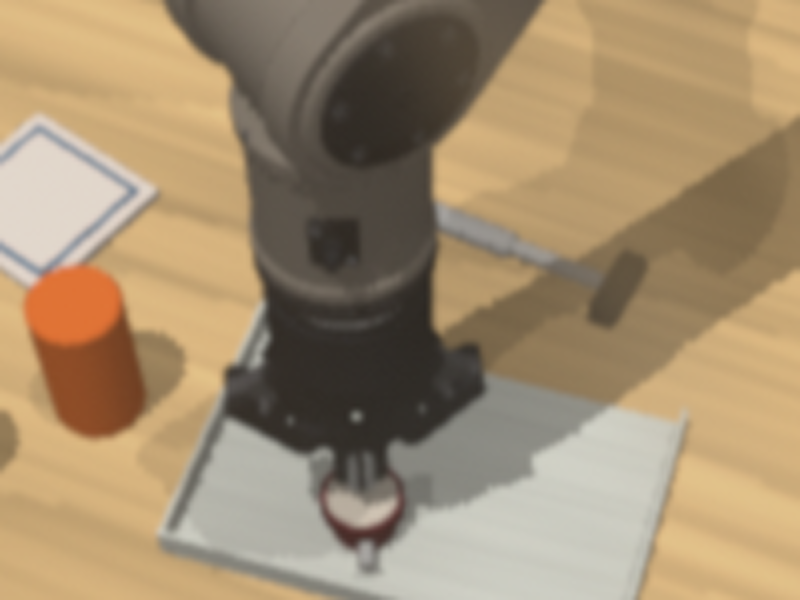

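```bash
python3 -c "
from h import *
for P in ([.5978,-.0352,.0294],[.5978,-.0352,.034],[.597,-.0365,.034],[.597,-.0365,.004]): print(P,((proj('scene',[P])-[200,80])*4).round(), proj('top',[P]).round(1))
im=grab('scene','s19');crop(im,270,175,310,235,10,'s19c')
im=grab('top','t19');crop(im,295,150,375,250,6,'t19c')
"
```

```text
[0.5978, -0.0352, 0.0294] [[362. 498.]] [[330.8 200.7]]
[0.5978, -0.0352, 0.034] [[361. 494.]] [[330.9 200.4]]
[0.597, -0.0365, 0.034] [[360. 491.]] [[331.4 200.8]]
[0.597, -0.0365, 0.004] [[362. 520.]] [[330.9 202.6]]
```

View pics/s19c.png

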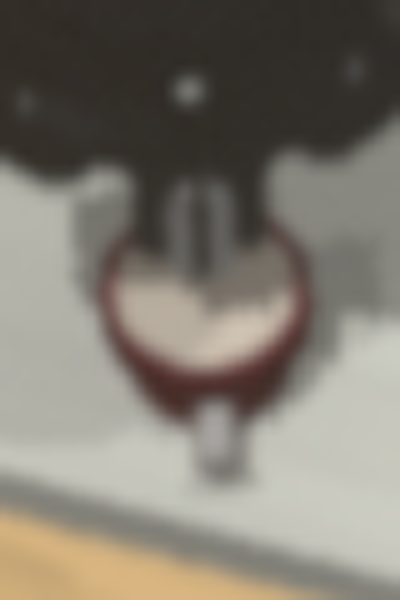

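View pics/t19c.png

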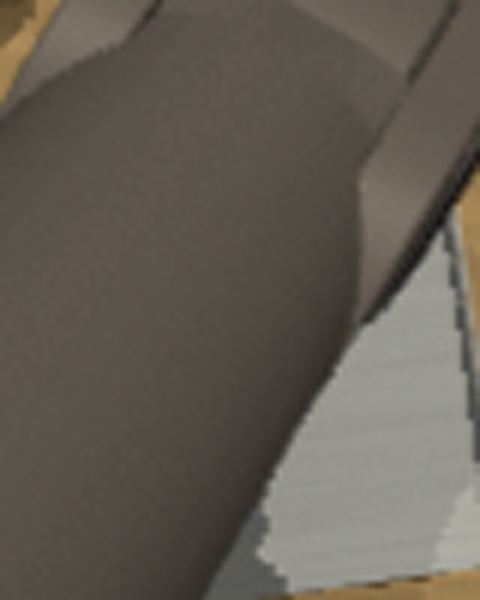

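Emit:
apply_moves --pt "0 0 -20 0 0 0 1" --pt "0 0 -20 0 0 0 1" --pt "0 0 0 0 0 0 -0.4" --pt "0 0 0 0 0 0 -0.4" --pt "0 0 0 0 0 0 -0.4" --pt "0 0 0 0 0 0 -0.4" --pt "0 0 0 0 0 0 -0.4" --pt "0 0 0 0 0 0 -0.4"

```text
t: 37.3
eef_pos: [0.5977, -0.0349, 0.0719]
tool_rot: [-0.0, 0.867, -0.499, 0.0]
contact_force: [0.4, -0.1, 0.7]
gripper_width: 0.697
```

```bash
python3 -c "
from h import *
to([.597,-.0365,.003],-60)
im=grab('scene','s20');crop(im,265,165,325,225,10,'s20c')
im=grab('top','t20');crop(im,255,150,395,270,5,'t20c')
"
```

```text
t 37.30 pos [ 0.5977 -0.0349  0.0719] yaw -59.82 z [ 1.e-03  1.e-04 -1.e+00] F [ 0.4 -0.1  0.7] w 0.697
  tool mm [ 1.1  1.4 68.9] dist 69
  rot deg [-0.05 -0.02  0.18]
  mm after turn [ 1.1  1.4 68.9]
```

View pics/s20c.png

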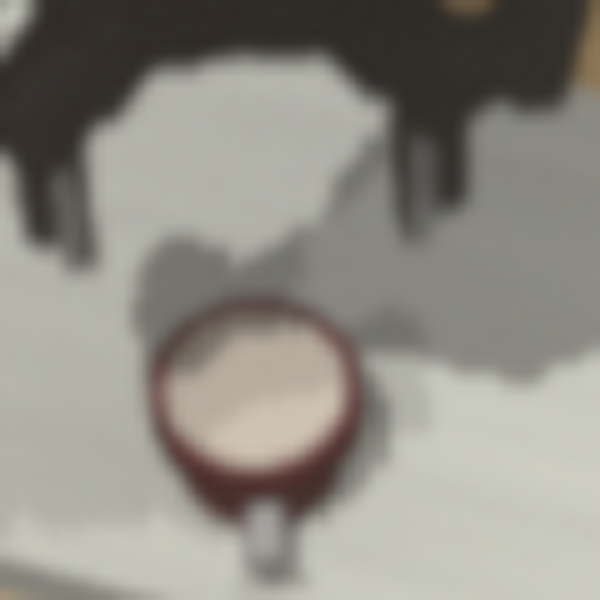

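```bash
python3 -c "
from h import *
for h in (0,.005,.01,.015,.02,.025): print(h,proj('scene',[[.5977,-.0349,.0719+h]]).round(1), proj('scene',[[.5977+.5*.03,-.0349-.866*.03,.0719+h],[.5977-.5*.03,-.0349+.866*.03,.0719+h]]).round(1).tolist())
print(plane('scene',[(290.8,204)],.034))
"
```

```text
0 [[289.9 193.9]] [[275.1, 195.3], [304.6, 192.5]]
0.005 [[289.8 192.6]] [[274.9, 194.0], [304.6, 191.2]]
0.01 [[289.7 191.3]] [[274.7, 192.7], [304.5, 189.9]]
0.015 [[289.6 190. ]] [[274.6, 191.4], [304.5, 188.6]]
0.02 [[289.5 188.6]] [[274.4, 190.0], [304.5, 187.3]]
0.025 [[289.4 187.3]] [[274.3, 188.7], [304.5, 185.9]]
[[ 0.59877304 -0.03372879  0.034     ]]
```

Emit:
apply_moves --pt "0 0 20 0 0 0 -0.4" --pt "0 0 20 0 0 0 -0.4" --pt "0 0 12 0 0 0 -0.4" --pt "0 0 8 0 0 0 -0.4" --pt "0 0 4 0 0 0 -0.4" --pt "0 0 2 0 0 0 -0.4" --pt "0 0 0 0 0 0 -0.4" --pt "0 0 0 0 0 0 -0.4"

```text
t: 38.4
eef_pos: [0.5975, -0.0349, 0.0009]
tool_rot: [-0.0, 0.867, -0.499, 0.0]
contact_force: [0.0, 0.0, -0.1]
gripper_width: 0.696
```

```bash
python3 -c "
from h import *
to([.5985,-.035,.002],-60)
"
```

```text
t 38.40 pos [ 0.5975 -0.0349  0.0009] yaw -59.83 z [ 3.e-04  0.e+00 -1.e+00] F [ 0.   0.  -0.1] w 0.696
  tool mm [ 0.6 -0.8 -1.1] dist 1
  rot deg [-0.02 -0.01  0.17]
  mm after turn [ 0.6 -0.8 -1.1]
```

Emit:
apply_moves --pt "0 0 0 0 0 0 0.2" --pt "0 0 0 0 0 0 0.2" --pt "0 0 0 0 0 0 0.2" --pt "0 0 0 0 0 0 0.2" --pt "0 0 0 0 0 0 0.2" --pt "0 0 0 0 0 0 0.2" --pt "0 0 0 0 0 0 0.2" --pt "0 0 0 0 0 0 0.2" --grip_force 25

```text
t: 39.4
eef_pos: [0.5979, -0.0349, 0.0016]
tool_rot: [-0.0, 0.867, -0.499, 0.001]
contact_force: [-1.0, -0.4, 1.0]
gripper_width: 0.502
```

```bash
python3 -c "
from h import *
to([.5985,-.035,.002],-60)
im=grab('scene','s21');crop(im,265,165,325,225,10,'s21c')
"
```

```text
t 39.40 pos [ 0.5979 -0.0349  0.0016] yaw -59.82 z [ 1.3e-03  2.0e-04 -1.0e+00] F [-1.  -0.4  1. ] w 0.502
  tool mm [ 0.4 -0.5 -0.4] dist 1
  rot deg [-0.07 -0.03  0.18]
  mm after turn [ 0.4 -0.5 -0.4]
```

View pics/s21c.png

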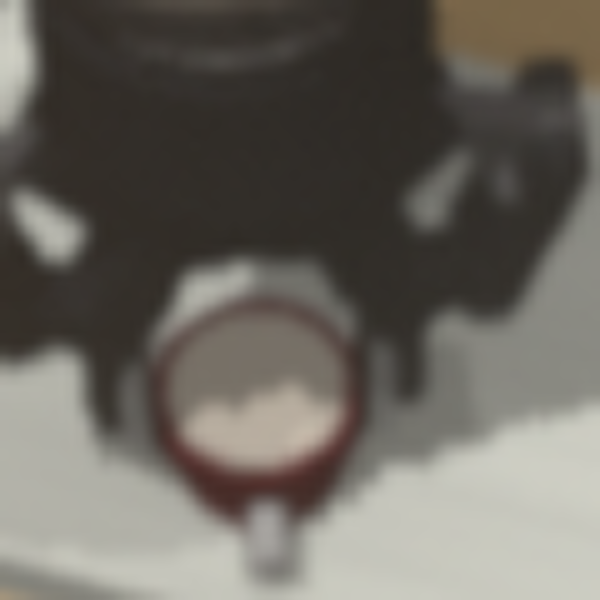

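Emit:
apply_moves --pt "0 0 0 0 0 0 0.4" --pt "0 0 0 0 0 0 0.4" --pt "0 0 -2 0 0 0 0.4" --pt "0 0 -4 0 0 0 0.4" --pt "0 0 -8 0 0 0 0.4" --pt "0 0 -8 0 0 0 0.4" --pt "0 0 -4 0 0 0 0.4" --pt "0 0 0 0 0 0 0.4" --grip_force 40

```text
t: 40.45
eef_pos: [0.5982, -0.0349, 0.0298]
tool_rot: [-0.001, 0.867, -0.499, 0.001]
contact_force: [-0.2, -0.1, -1.0]
gripper_width: 0.499
```

```bash
python3 -c "
from h import *
to([.475,-.3045,.09],-60); print(bot.get_obs()['q'].round(2))
im=grab('scene','s22');crop(im,265,155,325,225,8,'s22c')
"
```

```text
t 40.45 pos [ 0.5982 -0.0349  0.0298] yaw -59.82 z [ 2.2e-03  2.0e-04 -1.0e+00] F [-0.2 -0.1 -1. ] w 0.499
  tool mm [171.2 241.9 -60.6] dist 303
  rot deg [-0.11 -0.05  0.18]
  mm after turn [171.9 241.5 -60.2]
[-0.59  0.71  0.77  1.91 -0.69  0.8  -0.48]
```

View pics/s22c.png

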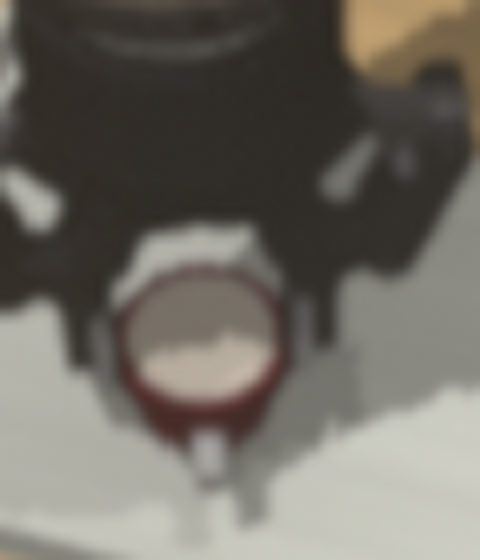

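Emit:
apply_moves --pt "0 0 -20 0 0 0 0.4" --pt "0 0 -35 0 0 0 0.4" --pt "0 0 -35 0 0 0 0.4" --pt "0 0 -20 0 0 0 0.4" --pt "10 14 0 0 0 0 0.4" --pt "20 28 0 0 0 0 0.4" --pt "24 34 0 0 0 0 0.4" --pt "24 34 0 0 0 0 0.4"

```text
t: 41.5
eef_pos: [0.5381, -0.1603, 0.1427]
tool_rot: [0.001, 0.868, -0.496, -0.001]
contact_force: [1.1, -0.6, -0.4]
gripper_width: 0.493
```

```bash
python3 -c "
from h import *
to([.475,-.3045,.15],-60); print(bot.get_obs()['q'].round(2))
"
```

```text
t 41.50 pos [ 0.5381 -0.1603  0.1427] yaw -59.53 z [-2.4e-03  1.0e-04 -1.0e+00] F [ 1.1 -0.6 -0.4] w 0.493
  tool mm [ 92.3 127.5  -7.2] dist 158
  rot deg [0.12 0.07 0.47]
  mm after turn [ 93.3 126.7  -7.3]
[-0.51  0.52  0.93  1.93 -0.51  0.95 -0.37]
```

Emit:
apply_moves --pt "24 33 -5 0 0 0 0.4" --pt "24 33 0 0 0 0 0.4" --pt "20 28 0 0 0 0 0.4" --pt "12 17 0 0 0 0 0.4" --pt "6 8 0 0 0 0 0.4" --pt "2 3 0 0 0 0 0.4" --pt "0 0 0 0 0 0 0.4" --pt "0 0 0 0 0 0 0.4"

```text
t: 42.5
eef_pos: [0.4632, -0.3065, 0.1418]
tool_rot: [0.002, 0.865, -0.501, -0.007]
contact_force: [0.8, -0.0, -1.1]
gripper_width: 0.49
```

```bash
python3 -c "
from h import *
to([.475,-.3045,.07],-60); print(bot.get_obs()['q'].round(2))
im=grab('scene','s23');crop(im,140,60,290,180,5,'s23c')
im=grab('top','t23');crop(im,390,190,510,310,5,'t23c')
"
```

```text
t 42.50 pos [ 0.4632 -0.3065  0.1418] yaw -60.14 z [-0.0143  0.0029 -0.9999] F [ 0.8 -0.  -1.1] w 0.490
  tool mm [  4.8 -12.   71.6] dist 73
  rot deg [ 0.63  0.55 -0.13]
  mm after turn [  4.2 -11.2  71.8]
[-0.22  0.51  0.93  1.94 -0.49  0.95 -0.1 ]
```

View pics/s23c.png

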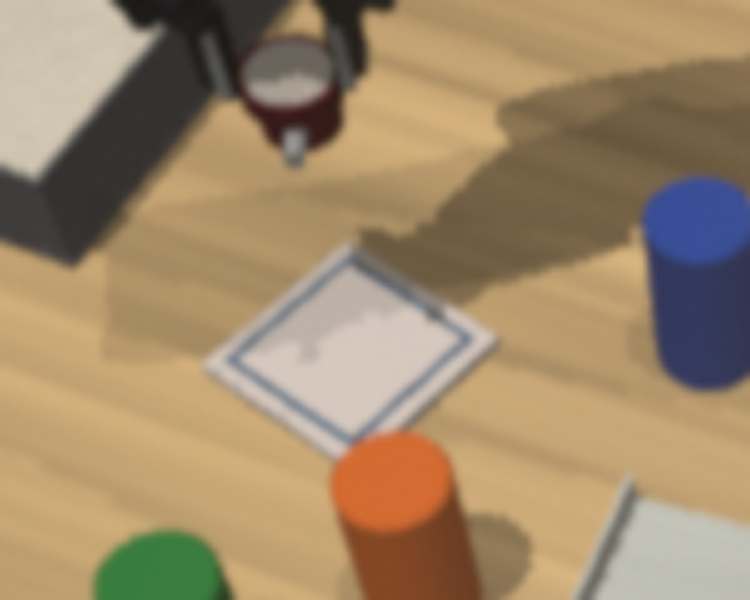

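View pics/t23c.png

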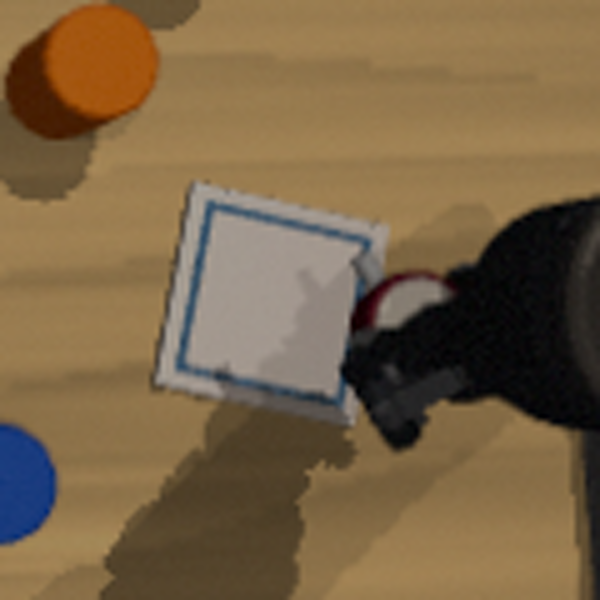

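```bash
python3 -c "
from h import *
print(plane('scene',[(210.3,129.7)],.008),plane('top',[(444.3,250.9)],.008))
print(plane('scene',[(210.4,112),(234,127.6),(210.4,148),(186.4,131.6)],.008))
"
```

```text
[[ 0.47613057 -0.30309536  0.008     ]] [[ 0.47261604 -0.30740121  0.008     ]]
[[ 0.4276576  -0.33084375  0.008     ]
 [ 0.44762554 -0.25467176  0.008     ]
 [ 0.52353659 -0.27541904  0.008     ]
 [ 0.50408399 -0.35190023  0.008     ]]
```

Emit:
apply_moves --pt "4 -11 5 0.6 0.5 0 0.4" --pt "0 0 20 0 0 0 0.4" --pt "0 0 25 0 0 0 0.4" --pt "0 0 20 0 0 0 0.4" --pt "0 0 10 0 0 0 0.4" --pt "0 0 4 0 0 0 0.4" --pt "0 0 0 0 0 0 0.4" --pt "0 0 0 0 0 0 0.4"

```text
t: 43.6
eef_pos: [0.4766, -0.303, 0.0517]
tool_rot: [-0.0, 0.866, -0.5, -0.0]
contact_force: [-0.2, -0.7, -1.5]
gripper_width: 0.492
```

```bash
python3 -c "
from h import *
to([.475,-.3045,.006],-60)
im=grab('scene','s24');crop(im,140,60,290,180,5,'s24c')
"
```

```text
t 43.60 pos [ 0.4766 -0.303   0.0517] yaw -59.96 z [-3.e-04  5.e-04 -1.e+00] F [-0.2 -0.7 -1.5] w 0.492
  tool mm [ 0.6  2.1 45.7] dist 46
  rot deg [0.   0.04 0.04]
  mm after turn [ 0.6  2.1 45.7]
```

View pics/s24c.png

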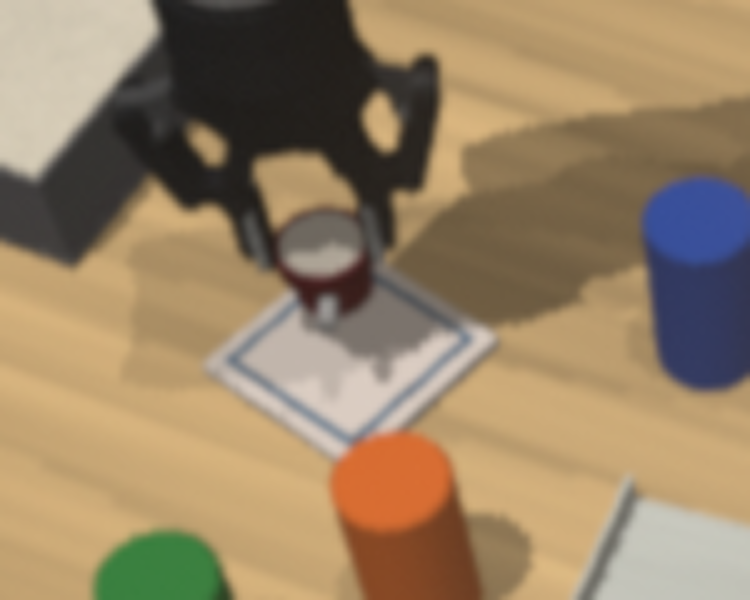

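Emit:
apply_moves --pt "0 1 12 0 0 0 0.4" --pt "0 0 13 0 0 0 0.4" --pt "0 0 8 0 0 0 0.4" --pt "0 0 4 0 0 0 0.4" --pt "0 0 2 0 0 0 0.4" --pt "0 0 1 0 0 0 0.4" --pt "0 0 0 0 0 0 0.4" --pt "0 0 0 0 0 0 0.4"

```text
t: 44.65
eef_pos: [0.4763, -0.3037, 0.0095]
tool_rot: [-0.0, 0.866, -0.5, 0.0]
contact_force: [0.1, -0.6, -0.7]
gripper_width: 0.499
```

```bash
python3 -c "
from h import *
to([.475,-.3045,.006],-60)
"
```

```text
t 44.65 pos [ 0.4763 -0.3037  0.0095] yaw -59.94 z [ 1.1e-03  1.0e-04 -1.0e+00] F [ 0.1 -0.6 -0.7] w 0.499
  tool mm [0.1 1.5 3.5] dist 4
  rot deg [-0.06 -0.03  0.06]
  mm after turn [0.1 1.5 3.5]
```

Emit:
apply_moves --pt "0 1 2 0 0 0 0.4" --pt "0 0 1 0 0 0 0.4" --pt "0 0 1 0 0 0 0.4" --pt "0 0 0 0 0 0 0.2" --pt "0 0 0 0 0 0 -0.1" --pt "0 0 0 0 0 0 -0.4" --pt "0 0 0 0 0 0 -0.5" --pt "0 0 0 0 0 0 -0.5"

```text
t: 45.65
eef_pos: [0.4758, -0.3044, 0.0057]
tool_rot: [-0.0, 0.866, -0.5, 0.001]
contact_force: [0.7, 0.2, -0.3]
gripper_width: 0.746
```

Emit:
apply_moves --pt "0 0 -5 0 0 0 -0.5" --pt "0 0 -15 0 0 0 -0.5" --pt "0 0 -30 0 0 0 -0.5" --pt "0 0 -40 0 0 0 -0.5" --pt "0 0 -40 0 0 0 -0.5" --pt "0 0 -40 0 0 0 -0.5" --pt "-20 -20 -20 0 0 0 -0.5" --pt "-30 -30 0 0 0 0 -0.5"

```text
t: 46.65
eef_pos: [0.4923, -0.2398, 0.2087]
tool_rot: [-0.001, 0.864, -0.504, 0.003]
contact_force: [0.1, 0.9, -0.7]
gripper_width: 0.749
```

```bash
python3 -c "
from h import *
to([.607,.342,.22],6); print(bot.get_obs()['q'].round(2))
im=grab('scene','s25');crop(im,140,60,290,180,5,'s25c')
"
```

```text
t 46.65 pos [ 0.4923 -0.2398  0.2087] yaw -60.53 z [ 0.0063 -0.0021 -1.    ] F [ 0.1  0.9 -0.7] w 0.749
  tool mm [-450.1 -386.1  -11.8] dist 593
  rot deg [-6.000e-02 -4.000e-01 -6.653e+01]
  mm after turn [ 174.8 -566.6  -11.3]
[-0.45  0.4   1.03  1.91 -0.4   1.04 -0.31]
```

View pics/s25c.png

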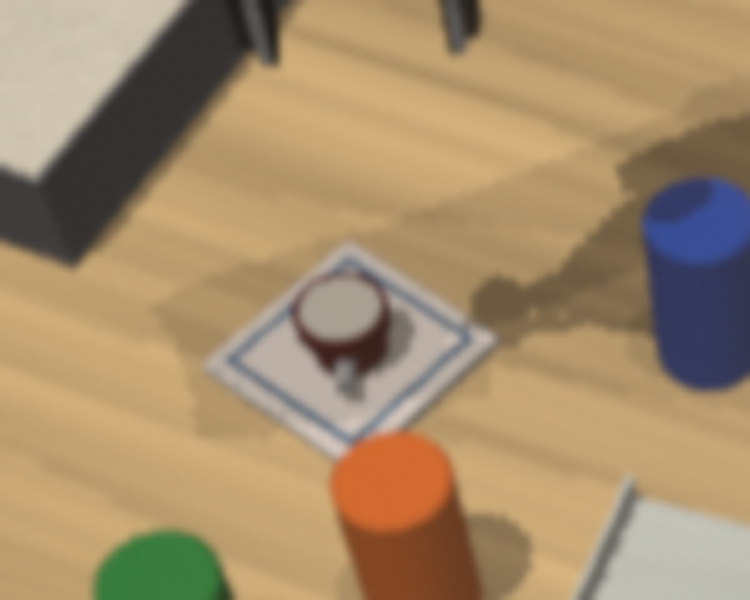

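```bash
python3 -c "
from h import *
print(plane('scene',[(208.2,121.8)],.038), plane('scene',[(210.2,129.7)],.008))
im=grab('top','t25');crop(im,390,190,510,310,5,'t25c')
"
```

```text
[[ 0.47691669 -0.30193036  0.038     ]] [[ 0.47622678 -0.30331253  0.008     ]]
```

View pics/t25c.png

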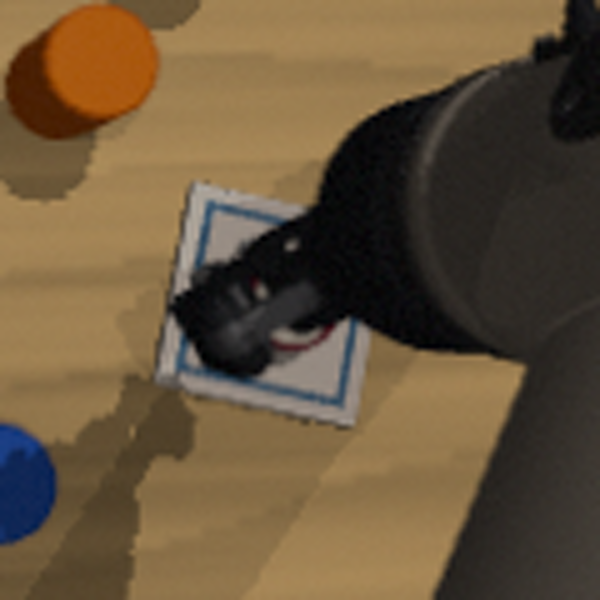

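Emit:
apply_moves --pt "-5 -5 0 0 -0.4 -9.4 -0.5" --pt "0 0 0 0 0 -9.4 -0.5" --pt "0 0 0 0 0 -9.4 -0.5" --pt "0 0 0 0 0 -9.4 -0.5" --pt "0 0 0 0 0 -9.4 -0.5" --pt "0 0 0 0 0 -9.4 -0.5" --pt "0 0 0 0 0 -8 -0.5" --pt "0 0 0 0 0 0 -0.5"

```text
t: 47.75
eef_pos: [0.4919, -0.2321, 0.212]
tool_rot: [-0.003, 0.999, 0.053, 0.001]
contact_force: [0.0, 0.3, -0.4]
gripper_width: 0.751
```

```bash
python3 -c "
from h import *
to([.608,.342,.22],6); print(bot.get_obs()['q'].round(2))
im=grab('scene','s26');crop(im,380,100,580,320,2.7,'s26c')
"
```

```text
t 47.75 pos [ 0.4919 -0.2321  0.212 ] yaw 6.10 z [ 0.0018  0.0053 -1.    ] F [ 0.   0.3 -0.4] w 0.751
  tool mm [ 176.5 -558.5   -4.8] dist 586
  rot deg [-0.29 -0.13  0.1 ]
  mm after turn [ 175.5 -558.8   -8. ]
[-0.26  0.31  0.73  1.9  -0.24  1.03  0.68]
```

View pics/s26c.png

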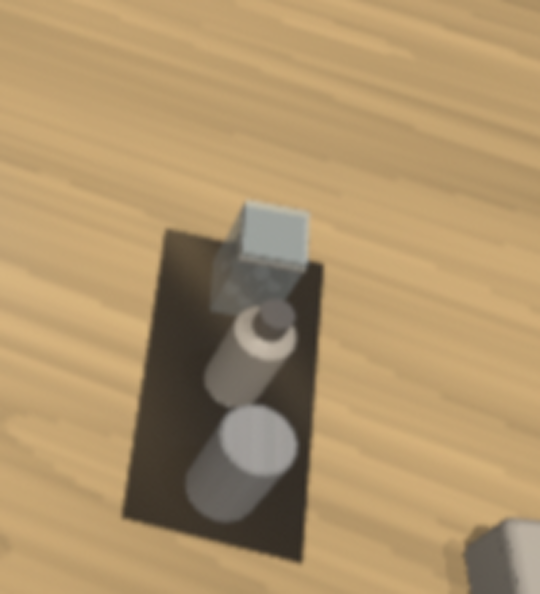

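Emit:
apply_moves --pt "9 -30 -5 -0.3 -0.1 0 -0.6" --pt "17 -55 0 0 0 0 -0.6" --pt "18 -57 0 0 0 0 -0.6" --pt "18 -57 0 0 0 0 -0.6" --pt "18 -57 0 0 0 0 -0.6" --pt "18 -57 0 0 0 0 -0.6" --pt "18 -57 0 0 0 0 -0.6" --pt "18 -57 0 0 0 0 -0.6"

```text
t: 48.8
eef_pos: [0.5909, 0.2083, 0.2195]
tool_rot: [0.002, 0.999, 0.032, 0.002]
contact_force: [1.2, -1.2, -0.3]
gripper_width: 0.8
```

```bash
python3 -c "
from h import *
to([.608,.342,.22],6); print(bot.get_obs()['q'].round(2))
"
```

```text
t 48.80 pos [0.5909 0.2083 0.2195] yaw 3.64 z [ 0.0048 -0.0037 -1.    ] F [ 1.2 -1.2 -0.3] w 0.800
  tool mm [  25.5 -132.3   -0.9] dist 135
  rot deg [ 0.23 -0.26 -2.37]
  mm after turn [  31.  -131.1   -0.5]
[-0.87  0.43  0.59  1.7  -0.26  1.09 -0.15]
```

Emit:
apply_moves --pt "10 -42 0 0.2 -0.2 -2.4 -0.5" --pt "9 -35 0 0 0 0 -0.5" --pt "7 -25 0 0 0 0 -0.5" --pt "4 -12 0 0 0 0 -0.5" --pt "1 -3 0 0 0 0 -0.5" --pt "0 0 0 0 0 0 -0.5" --pt "0 0 0 0 0 0 -0.5" --pt "0 0 0 0 0 0 -0.5"

```text
t: 49.8
eef_pos: [0.6116, 0.3327, 0.2188]
tool_rot: [0.002, 0.999, 0.048, 0.0]
contact_force: [-0.1, -0.2, 0.8]
gripper_width: 0.746
```

```bash
python3 -c "
from h import *
to([.608,.342,.05],6)
"
```

```text
t 49.80 pos [0.6116 0.3327 0.2188] yaw 5.51 z [ 8.0e-04 -4.3e-03 -1.0e+00] F [-0.1 -0.2  0.8] w 0.746
  tool mm [ -2.8 -10.3 168.8] dist 169
  rot deg [ 0.25 -0.02 -0.49]
  mm after turn [ -2.6  -9.6 168.8]
```

Emit:
apply_moves --pt "-2 -9 0 0.2 0 0 -0.7" --pt "0 0 15 0 0 0 -0.7" --pt "0 0 25 0 0 0 -0.7" --pt "0 0 20 0 0 0 -0.7" --pt "0 0 8 0 0 0 -0.7" --pt "0 0 0 0 0 0 -0.7" --pt "0 0 0 0 0 0 -0.7" --pt "0 0 0 0 0 0 -0.7"

```text
t: 50.8
eef_pos: [0.6088, 0.3417, 0.1474]
tool_rot: [0.0, 0.999, 0.048, 0.0]
contact_force: [-0.1, -0.2, -0.1]
gripper_width: 0.845
```

```bash
python3 -c "
from h import *
to([.608,.342,.05],6)
im=grab('scene','s27');crop(im,380,100,580,320,2.7,'s27c')
"
```

```text
t 50.80 pos [0.6088 0.3417 0.1474] yaw 5.47 z [ 1.e-03 -1.e-04 -1.e+00] F [-0.1 -0.2 -0.1] w 0.845
  tool mm [-0.8 -0.4 97.4] dist 97
  rot deg [ 0.01 -0.05 -0.53]
  mm after turn [-0.8 -0.4 97.4]
```

View pics/s27c.png

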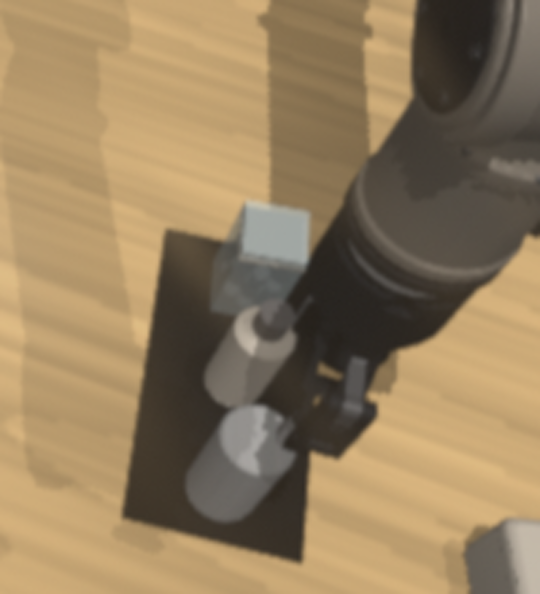

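Emit:
apply_moves --pt "0 0 15 0 0 0 -0.7" --pt "0 0 20 0 0 0 -0.7" --pt "0 0 20 0 0 0 -0.7" --pt "0 0 18 0 0 0 -0.7" --pt "0 0 12 0 0 0 -0.7" --pt "0 0 6 0 0 0 -0.7" --pt "0 0 2 0 0 0 -0.7" --pt "0 0 0 0 0 0 -0.7"

```text
t: 51.85
eef_pos: [0.6086, 0.3415, 0.0471]
tool_rot: [0.0, 0.999, 0.048, 0.0]
contact_force: [-0.6, 0.1, -0.4]
gripper_width: 0.856
```

```bash
python3 -c "
from h import *
to([.608,.342,.0495],6)
"
```

```text
t 51.85 pos [0.6086 0.3415 0.0471] yaw 5.46 z [ 2.e-04 -7.e-04 -1.e+00] F [-0.6  0.1 -0.4] w 0.856
  tool mm [-0.6 -0.6 -2.4] dist 3
  rot deg [ 0.04 -0.01 -0.54]
  mm after turn [-0.6 -0.6 -2.4]
```

Emit:
apply_moves --pt "0 0 -1 0 0 0 1" --pt "0 0 0 0 0 0 1" --pt "0 0 0 0 0 0 1" --pt "0 0 0 0 0 0 1" --pt "0 0 0 0 0 0 1" --pt "0 0 0 0 0 0 1" --pt "0 0 0 0 0 0 1" --pt "0 0 -5 0 0 0 1" --grip_force 45

```text
t: 52.85
eef_pos: [0.6086, 0.3417, 0.054]
tool_rot: [0.0, 0.999, 0.048, 0.0]
contact_force: [-0.3, -0.0, -2.6]
gripper_width: 0.586
```

Emit:
apply_moves --pt "0 0 -15 0 0 0 1" --pt "0 0 -30 0 0 0 1" --pt "0 0 -40 0 0 0 1" --pt "0 0 -40 0 0 0 1" --pt "0 0 -25 0 0 0 1" --pt "-3 12 -5 0 0 0 1" --pt "-6 30 0 0 0 0 1" --pt "-10 45 0 0 0 0 1"

```text
t: 53.85
eef_pos: [0.5967, 0.2532, 0.2176]
tool_rot: [-0.001, 0.999, 0.05, 0.001]
contact_force: [0.8, -0.2, -2.6]
gripper_width: 0.587
```

```bash
python3 -c "
from h import *
to([.5335,-.097,.2],6.3)
im=grab('scene','s28');crop(im,330,80,530,300,2.7,'s28c')
"
```

```text
t 53.85 pos [0.5967 0.2532 0.2176] yaw 5.77 z [ 0.0022  0.0014 -1.    ] F [ 0.8 -0.2 -2.6] w 0.587
  tool mm [-98.1 342.   17. ] dist 356
  rot deg [-0.07 -0.13 -0.53]
  mm after turn [-101.2  341.1   17.6]
```

View pics/s28c.png

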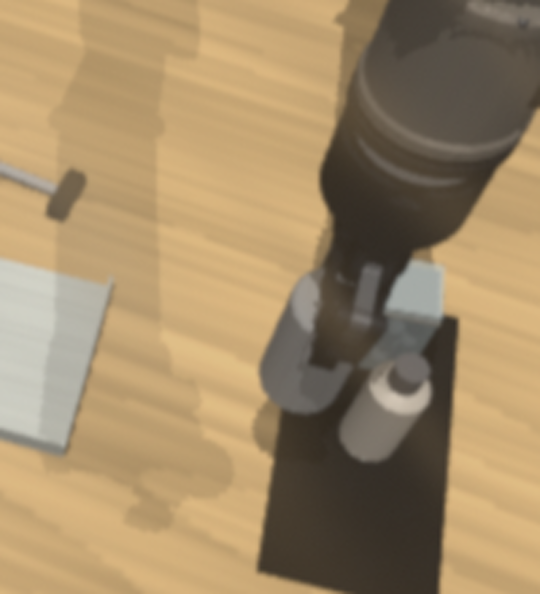

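Emit:
apply_moves --pt "-15 52 2 0 0 0 1" --pt "-16 55 2 0 0 0 1" --pt "-16 55 2 0 0 0 1" --pt "-16 53 2 0 0 0 1" --pt "-14 48 2 0 0 0 1" --pt "-10 35 0 0 0 0 1" --pt "-6 18 0 0 0 0 1" --pt "-2 7 0 0 0 0 1"

```text
t: 54.9
eef_pos: [0.5195, -0.1037, 0.2047]
tool_rot: [0.002, 0.999, 0.04, -0.004]
contact_force: [0.0, 0.1, -2.3]
gripper_width: 0.595
```

```bash
python3 -c "
from h import *
to([.5335,-.097,.1],6.3)
"
```

```text
t 54.90 pos [ 0.5195 -0.1037  0.2047] yaw 4.56 z [-0.0075 -0.0048 -1.    ] F [ 0.   0.1 -2.3] w 0.595
  tool mm [ 15.3  -6.  104.6] dist 106
  rot deg [ 0.23  0.45 -1.74]
  mm after turn [ 14.7  -5.1 104.7]
```

Emit:
apply_moves --pt "15 -5 0 0.2 0.4 -1.7 1" --pt "0 0 15 0 0 0 1" --pt "0 0 25 0 0 0 1" --pt "0 0 25 0 0 0 1" --pt "0 0 20 0 0 0 1" --pt "0 0 10 0 0 0 1" --pt "0 0 4 0 0 0 1" --pt "0 0 0 0 0 0 1"

```text
t: 55.9
eef_pos: [0.5349, -0.0896, 0.0968]
tool_rot: [-0.001, 0.998, 0.061, -0.003]
contact_force: [-0.2, 0.4, -2.5]
gripper_width: 0.588
```

```bash
python3 -c "
from h import *
to([.5335,-.097,.05],6.3)
im=grab('scene','s29');crop(im,200,50,400,250,3,'s29c')
"
```

```text
t 55.90 pos [ 0.5349 -0.0896  0.0968] yaw 7.01 z [-0.0054  0.001  -1.    ] F [-0.2  0.4 -2.5] w 0.588
  tool mm [-2.1  7.2 46.8] dist 47
  rot deg [-0.09  0.3   0.71]
  mm after turn [-2.2  7.2 46.8]
```

View pics/s29c.png

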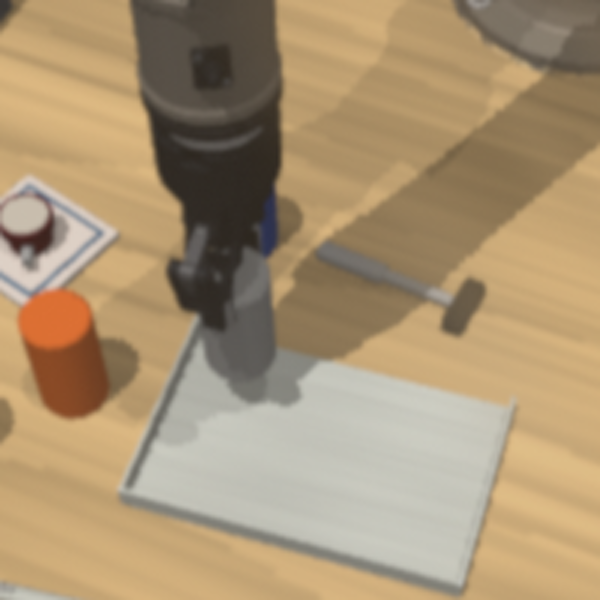

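Emit:
apply_moves --pt "-2 7 5 -0.1 0.3 0 1" --pt "0 0 12 0 0 0 1" --pt "0 0 12 0 0 0 1" --pt "0 0 8 0 0 0 1" --pt "0 0 4 0 0 0 1" --pt "0 0 0 0 0 0 1" --pt "0 0 0 0 0 0 1" --pt "0 0 0 0 0 0 1"

```text
t: 56.95
eef_pos: [0.5352, -0.0977, 0.0545]
tool_rot: [0.0, 0.998, 0.061, 0.002]
contact_force: [-0.5, -0.1, -1.6]
gripper_width: 0.59
```

```bash
python3 -c "
from h import *
to([.5335,-.097,.049],6.3)
"
```

```text
t 56.95 pos [ 0.5352 -0.0977  0.0545] yaw 6.99 z [ 0.0036 -0.     -1.    ] F [-0.5 -0.1 -1.6] w 0.590
  tool mm [-1.6 -0.9  5.5] dist 6
  rot deg [ 0.03 -0.21  0.69]
  mm after turn [-1.6 -0.8  5.5]
```

Emit:
apply_moves --pt "-2 -1 2 0 -0.2 0 1" --pt "0 0 2 0 0 0 1" --pt "0 0 1 0 0 0 1" --pt "0 0 1 0 0 0 1" --pt "0 0 0 0 0 0 0.2" --pt "0 0 0 0 0 0 -0.2" --pt "0 0 0 0 0 0 -0.6" --pt "0 0 0 0 0 0 -0.6"

```text
t: 57.95
eef_pos: [0.534, -0.0972, 0.0496]
tool_rot: [0.0, 0.998, 0.061, 0.001]
contact_force: [-0.6, -0.1, 0.1]
gripper_width: 0.797
```

Emit:
apply_moves --pt "0 0 -10 0 0 0 -0.6" --pt "0 0 -30 0 0 0 -0.6" --pt "0 0 -50 0 0 0 -0.6" --pt "0 0 -45 0 0 0 -0.6" --pt "0 0 -15 0 0 0 -0.6" --pt "0 -30 0 0 0 0 -0.6" --pt "0 -50 0 0 0 0 -0.6" --pt "0 -55 0 0 0 0 -0.6"

```text
t: 58.95
eef_pos: [0.5177, 0.0344, 0.2071]
tool_rot: [0.001, 0.998, 0.055, 0.002]
contact_force: [0.3, 0.6, -0.4]
gripper_width: 0.798
```

```bash
python3 -c "
from h import *
to([.5195,.329,.22],6); print(bot.get_obs()['q'].round(2))
im=grab('scene','s30');crop(im,200,50,400,250,3,'s30c')
"
```

```text
t 58.95 pos [0.5177 0.0344 0.2071] yaw 6.33 z [ 0.005  -0.0016 -1.    ] F [ 0.3  0.6 -0.4] w 0.798
  tool mm [  34.3 -292.6  -13.4] dist 295
  rot deg [ 0.12 -0.27  0.33]
  mm after turn [  32.6 -292.8  -12.9]
[-0.73  0.24  0.65  1.96 -0.17  0.99  0.11]
```

View pics/s30c.png

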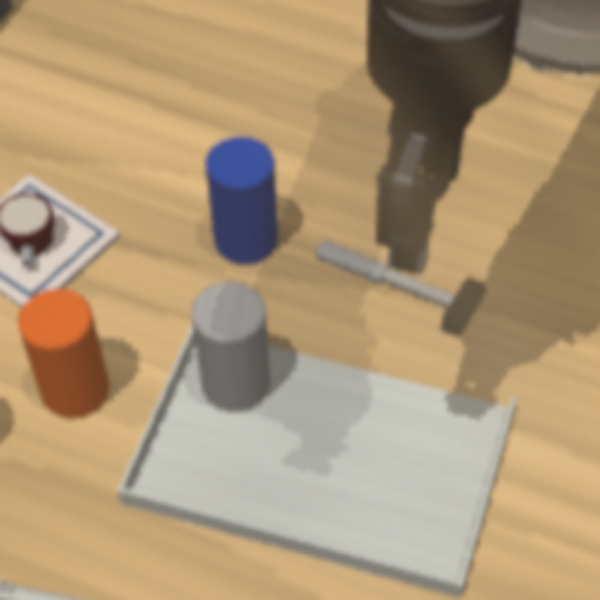

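Emit:
apply_moves --pt "6 -54 -3 0 0 0 -0.6" --pt "6 -54 -3 0 0 0 -0.6" --pt "6 -54 -3 0 0 0 -0.6" --pt "6 -48 0 0 0 0 -0.6" --pt "4 -35 0 0 0 0 -0.6" --pt "3 -20 0 0 0 0 -0.6" --pt "1 -8 0 0 0 0 -0.6" --pt "0 -2 0 0 0 0 -0.6"

```text
t: 60.0
eef_pos: [0.5125, 0.3254, 0.213]
tool_rot: [0.001, 0.998, 0.061, -0.001]
contact_force: [-0.1, -0.4, -0.6]
gripper_width: 0.801
```

```bash
python3 -c "
from h import *
to([.5195,.329,.14],6)
"
```

```text
t 60.00 pos [0.5125 0.3254 0.213 ] yaw 6.95 z [-0.0018 -0.0018 -1.    ] F [-0.1 -0.4 -0.6] w 0.801
  tool mm [ 7.5 -2.9 73. ] dist 73
  rot deg [0.09 0.12 0.95]
  mm after turn [ 7.3 -2.9 73. ]
```

Emit:
apply_moves --pt "7 -3 0 0 0 0.9 -0.5" --pt "0 0 0 0 0 0 -0.5" --pt "0 0 20 0 0 0 -0.5" --pt "0 0 25 0 0 0 -0.5" --pt "0 0 15 0 0 0 -0.5" --pt "0 0 5 0 0 0 -0.5" --pt "0 0 0 0 0 0 -0.5" --pt "0 0 0 0 0 0 -0.5"

```text
t: 61.0
eef_pos: [0.5232, 0.3237, 0.149]
tool_rot: [0.0, 0.999, 0.048, 0.001]
contact_force: [0.4, 0.9, -0.5]
gripper_width: 0.749
```

```bash
python3 -c "
from h import *
to([.5195,.329,.049],6)
"
```

```text
t 61.00 pos [0.5232 0.3237 0.149 ] yaw 5.47 z [ 1.8e-03 -6.0e-04 -1.0e+00] F [ 0.4  0.9 -0.5] w 0.749
  tool mm [ -3.4  -5.7 100. ] dist 100
  rot deg [ 0.05 -0.1  -0.53]
  mm after turn [ -3.2  -5.7 100. ]
```

Emit:
apply_moves --pt "-3 -6 5 0 0 0 -0.5" --pt "0 0 20 0 0 0 -0.5" --pt "0 0 25 0 0 0 -0.5" --pt "0 0 20 0 0 0 -0.5" --pt "0 0 14 0 0 0 -0.5" --pt "0 0 8 0 0 0 -0.5" --pt "0 0 2 0 0 0 -0.5" --pt "0 0 0 0 0 0 -0.5"

```text
t: 62.0
eef_pos: [0.5206, 0.3349, 0.0547]
tool_rot: [-0.003, 0.999, 0.049, 0.003]
contact_force: [-0.4, 0.6, 0.3]
gripper_width: 0.75
```

```bash
python3 -c "
from h import *
to([.5195,.329,.049],6)
"
```

```text
t 62.00 pos [0.5206 0.3349 0.0547] yaw 5.65 z [ 0.0063  0.0054 -1.    ] F [-0.4  0.6  0.3] w 0.750
  tool mm [-1.7  5.8  5.7] dist 8
  rot deg [-0.27 -0.39 -0.35]
  mm after turn [-1.7  5.8  5.7]
```

Emit:
apply_moves --pt "-1.5 5.5 3 -0.3 -0.4 0 -0.5" --pt "0 0 2 0 0 0 -0.5" --pt "0 0 0 0 0 0 -0.5" --pt "0 0 0 0 0 0 1" --pt "0 0 0 0 0 0 1" --pt "0 0 0 0 0 0 1" --pt "0 0 0 0 0 0 1" --pt "0 0 0 0 0 0 1" --grip_force 30

```text
t: 63.0
eef_pos: [0.5204, 0.3294, 0.0511]
tool_rot: [-0.0, 0.999, 0.049, 0.001]
contact_force: [-1.3, -0.6, 0.8]
gripper_width: 0.492
```

```bash
python3 -c "
from h import *
to([.5195,.329,.049],6)
"
```

```text
t 63.00 pos [0.5204 0.3294 0.0511] yaw 5.63 z [ 1.1e-03  9.0e-04 -1.0e+00] F [-1.3 -0.6  0.8] w 0.492
  tool mm [-0.9  0.3  2.1] dist 2
  rot deg [-0.04 -0.07 -0.37]
  mm after turn [-0.9  0.3  2.1]
```

Emit:
apply_moves --pt "0 0 -5 0 0 0 1" --pt "0 0 -15 0 0 0 1" --pt "0 0 -30 0 0 0 1" --pt "0 0 -40 0 0 0 1" --pt "0 0 -40 0 0 0 1" --pt "0 10 -20 0 0 0 1" --pt "-2 30 0 0 0 0 1" --pt "-3 48 0 0 0 0 1"

```text
t: 64.0
eef_pos: [0.5231, 0.2406, 0.2089]
tool_rot: [-0.001, 0.999, 0.052, 0.001]
contact_force: [0.7, -0.4, -1.8]
gripper_width: 0.496
```

```bash
python3 -c "
from h import *
to([.5296,-.0172,.2],6)
"
```

```text
t 64.00 pos [0.5231 0.2406 0.2089] yaw 5.96 z [ 0.0022  0.0016 -1.    ] F [ 0.7 -0.4 -1.8] w 0.496
  tool mm [-20.3 257.1   8.5] dist 258
  rot deg [-0.08 -0.13 -0.04]
  mm after turn [-20.5 257.    8.9]
```

Emit:
apply_moves --pt "-3 50 0 0 0 0 1" --pt "-3 50 0 0 0 0 1" --pt "-3 48 0 0 0 0 1" --pt "-3 40 0 0 0 0 1" --pt "-2 28 0 0 0 0 1" --pt "-1 16 0 0 0 0 1" --pt "0 6 0 0 0 0 1" --pt "0 0 0 0 0 0 1"

```text
t: 65.0
eef_pos: [0.5223, -0.0223, 0.2038]
tool_rot: [0.001, 0.999, 0.043, -0.004]
contact_force: [-0.1, 0.2, -2.2]
gripper_width: 0.496
```

```bash
python3 -c "
from h import *
to([.5296,-.0172,.1],6)
"
```

```text
t 65.00 pos [ 0.5223 -0.0223  0.2038] yaw 4.98 z [-0.0077 -0.0021 -1.    ] F [-0.1  0.2 -2.2] w 0.496
  tool mm [  8.5  -4.6 103.8] dist 104
  rot deg [ 0.08  0.45 -1.02]
  mm after turn [  7.8  -4.3 103.8]
```

Emit:
apply_moves --pt "8 -4 0 0 0.4 -1 1" --pt "0 0 15 0 0 0 1" --pt "0 0 25 0 0 0 1" --pt "0 0 25 0 0 0 1" --pt "0 0 20 0 0 0 1" --pt "0 0 10 0 0 0 1" --pt "0 0 4 0 0 0 1" --pt "0 0 0 0 0 0 1"

```text
t: 66.0
eef_pos: [0.5304, -0.0101, 0.0972]
tool_rot: [0.0, 0.998, 0.059, -0.001]
contact_force: [0.5, 0.2, -1.9]
gripper_width: 0.496
```

```bash
python3 -c "
from h import *
to([.5296,-.0172,.051],6)
im=grab('scene','s31');crop(im,200,50,400,250,3,'s31c')
"
```

```text
t 66.00 pos [ 0.5304 -0.0101  0.0972] yaw 6.75 z [-2.9e-03 -9.0e-04 -1.0e+00] F [ 0.5  0.2 -1.9] w 0.496
  tool mm [-1.5  6.9 46.2] dist 47
  rot deg [0.03 0.17 0.75]
  mm after turn [-1.5  7.  46.2]
```

View pics/s31c.png

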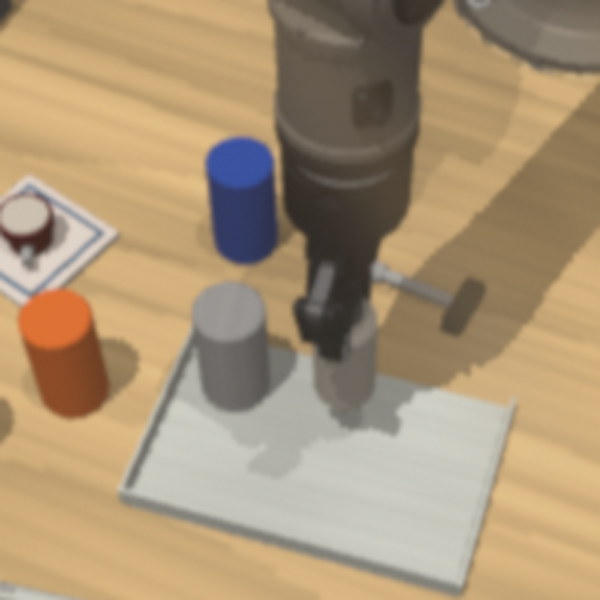

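Emit:
apply_moves --pt "-1.5 7 5 0 0.2 0 1" --pt "0 0 12 0 0 0 1" --pt "0 0 12 0 0 0 1" --pt "0 0 6 0 0 0 1" --pt "0 0 3 0 0 0 1" --pt "0 0 0 0 0 0 1" --pt "0 0 0 0 0 0 1" --pt "0 0 0 0 0 0 1"

```text
t: 67.05
eef_pos: [0.5311, -0.0178, 0.058]
tool_rot: [-0.0, 0.998, 0.059, 0.002]
contact_force: [-0.1, -0.8, -2.0]
gripper_width: 0.497
```

```bash
python3 -c "
from h import *
to([.5296,-.0172,.051],6)
"
```

```text
t 67.05 pos [ 0.5311 -0.0178  0.058 ] yaw 6.74 z [ 3.9e-03  3.0e-04 -1.0e+00] F [-0.1 -0.8 -2. ] w 0.497
  tool mm [-1.5 -0.7  7. ] dist 7
  rot deg [ 0.01 -0.22  0.74]
  mm after turn [-1.4 -0.7  7. ]
```

Emit:
apply_moves --pt "-1.5 -1 3 0 -0.2 0 1" --pt "0 0 2 0 0 0 1" --pt "0 0 2 0 0 0 1" --pt "0 0 1 0 0 0 1" --pt "0 0 0 0 0 0 0.2" --pt "0 0 0 0 0 0 -0.2" --pt "0 0 0 0 0 0 -0.5" --pt "0 0 0 0 0 0 -0.5"

```text
t: 68.05
eef_pos: [0.5305, -0.0171, 0.0511]
tool_rot: [-0.0, 0.998, 0.059, 0.001]
contact_force: [0.8, -0.0, -0.5]
gripper_width: 0.746
```

Emit:
apply_moves --pt "0 0 -10 0 0 0 -0.5" --pt "0 0 -30 0 0 0 -0.5" --pt "0 0 -50 0 0 0 -0.5" --pt "0 0 -45 0 0 0 -0.5" --pt "0 0 -15 0 0 0 -0.5" --pt "-5 -30 0 0 0 0 -0.6" --pt "-8 -50 0 0 0 0 -0.6" --pt "-8 -55 0 0 0 0 -0.6"

```text
t: 69.05
eef_pos: [0.4937, 0.1123, 0.208]
tool_rot: [0.0, 0.999, 0.053, 0.002]
contact_force: [1.2, 0.3, 0.1]
gripper_width: 0.802
```

```bash
python3 -c "
from h import *
to([.4343,.3138,.22],11); print(bot.get_obs()['q'].round(2))
im=grab('scene','s32');crop(im,200,50,500,250,2.6,'s32c')
"
```

```text
t 69.05 pos [0.4937 0.1123 0.208 ] yaw 6.09 z [ 3.6e-03 -5.0e-04 -1.0e+00] F [1.2 0.3 0.1] w 0.802
  tool mm [ -37.7 -206.7  -12.3] dist 210
  rot deg [ 0.06 -0.2  -4.91]
  mm after turn [ -19.8 -209.2  -12. ]
[-0.88  0.21  0.62  1.98 -0.15  0.98 -0.08]
```

View pics/s32c.png

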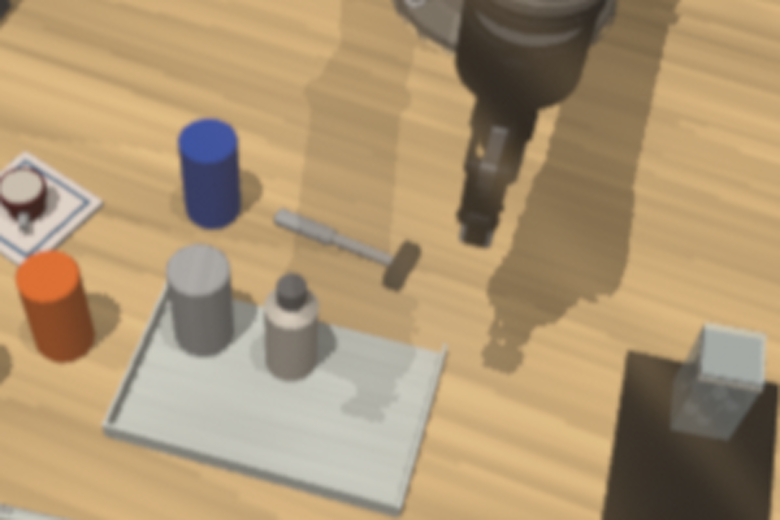

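Bottle and canister stand in place. Now the box.

Emit:
apply_moves --pt "-3 -50 0 0 -0.2 -4.9 -1" --pt "-4 -48 0 0 0 0 -1" --pt "-4 -42 0 0 0 0 -1" --pt "-3 -30 0 0 0 0 -1" --pt "-2 -17 0 0 0 0 -1" --pt "0 -6 0 0 0 0 -1" --pt "0 0 0 0 0 0 -1" --pt "0 0 0 0 0 0 -1"

```text
t: 70.1
eef_pos: [0.4373, 0.3108, 0.2053]
tool_rot: [0.001, 0.995, 0.102, -0.003]
contact_force: [-0.1, 0.5, -0.3]
gripper_width: 1.004
```

```bash
python3 -c "
from h import *
to([.4343,.3138,.14],11)
"
```

```text
t 70.10 pos [0.4373 0.3108 0.2053] yaw 11.75 z [-0.006  -0.0026 -1.    ] F [-0.1  0.5 -0.3] w 1.004
  tool mm [-2.  -3.6 65.3] dist 65
  rot deg [0.08 0.37 0.75]
  mm after turn [-2.4 -3.5 65.3]
```

Emit:
apply_moves --pt "-2 -4 0 0 0.4 0.7 -1" --pt "0 0 0 0 0 0 -1" --pt "0 0 20 0 0 0 -1" --pt "0 0 22 0 0 0 -1" --pt "0 0 12 0 0 0 -1" --pt "0 0 4 0 0 0 -1" --pt "0 0 0 0 0 0 -1" --pt "0 0 0 0 0 0 -1"

```text
t: 71.1
eef_pos: [0.4368, 0.3131, 0.1478]
tool_rot: [-0.001, 0.996, 0.094, 0.002]
contact_force: [1.1, 0.1, 0.2]
gripper_width: 1.002
```

```bash
python3 -c "
from h import *
to([.4343,.3138,.049],11)
"
```

```text
t 71.10 pos [0.4368 0.3131 0.1478] yaw 10.76 z [ 0.0041  0.0015 -1.    ] F [1.1 0.1 0.2] w 1.002
  tool mm [-2.8 -1.1 98.8] dist 99
  rot deg [-0.04 -0.25 -0.24]
  mm after turn [-2.3 -1.2 98.8]
```

Emit:
apply_moves --pt "-2 -1 10 0 -0.2 0 -1" --pt "0 0 20 0 0 0 -1" --pt "0 0 22 0 0 0 -1" --pt "0 0 20 0 0 0 -1" --pt "0 0 14 0 0 0 -1" --pt "0 0 6 0 0 0 -1" --pt "0 0 0 0 0 0 -1" --pt "0 0 0 0 0 0 -1"

```text
t: 72.1
eef_pos: [0.4355, 0.3158, 0.0534]
tool_rot: [-0.002, 0.996, 0.094, 0.002]
contact_force: [-0.0, 1.0, 0.3]
gripper_width: 1.004
```

```bash
python3 -c "
from h import *
to([.4343,.3138,.049],11)
"
```

```text
t 72.10 pos [0.4355 0.3158 0.0534] yaw 10.81 z [ 0.0028  0.0045 -1.    ] F [-0.   1.   0.3] w 1.004
  tool mm [-1.6  1.8  4.4] dist 5
  rot deg [-0.22 -0.21 -0.19]
  mm after turn [-1.6  1.8  4.4]
```

Emit:
apply_moves --pt "-1 2 4 -0.2 -0.2 0 -1" --pt "0 0 0 0 0 0 1" --pt "0 0 0 0 0 0 1" --pt "0 0 0 0 0 0 1" --pt "0 0 0 0 0 0 1" --pt "0 0 0 0 0 0 1" --pt "0 0 0 0 0 0 1" --pt "0 0 0 0 0 0 1" --grip_force 40

```text
t: 73.1
eef_pos: [0.4355, 0.3141, 0.0505]
tool_rot: [-0.001, 0.996, 0.094, 0.001]
contact_force: [-0.7, -0.8, 1.3]
gripper_width: 0.547
```

```bash
python3 -c "
from h import *
to([.5178,.0581,.2],12)
"
```

```text
t 73.10 pos [0.4355 0.3141 0.0505] yaw 10.81 z [ 0.0012  0.002  -1.    ] F [-0.7 -0.8  1.3] w 0.547
  tool mm [  33.1  266.7 -149.9] dist 308
  rot deg [-0.1  -0.09 -1.19]
  mm after turn [  27.3  267.6 -149.5]
```

Emit:
apply_moves --pt "0 0 -5 0 0 0 1" --pt "0 0 -15 0 0 0 1" --pt "0 0 -30 0 0 0 1" --pt "0 0 -40 0 0 0 1" --pt "0 0 -35 0 0 0 1" --pt "1 10 -15 0 0 0 1" --pt "4 30 0 0 0 0 1" --pt "6 48 0 0 0 0 1"

```text
t: 74.1
eef_pos: [0.4621, 0.2294, 0.1981]
tool_rot: [-0.001, 0.995, 0.097, 0.001]
contact_force: [0.5, 0.2, -1.5]
gripper_width: 0.552
```

```bash
python3 -c "
from h import *
to([.5176,.058,.2],12)
"
```

```text
t 74.10 pos [0.4621 0.2294 0.1981] yaw 11.19 z [ 0.0018  0.0032 -1.    ] F [ 0.5  0.2 -1.5] w 0.552
  tool mm [ 21.2 178.9  -2.4] dist 180
  rot deg [-0.16 -0.14 -0.81]
  mm after turn [ 18.7 179.2  -1.9]
```

Emit:
apply_moves --pt "5 46 0 -0.2 -0.1 -0.8 1" --pt "5 42 0 0 0 0 1" --pt "4 32 0 0 0 0 1" --pt "3 20 0 0 0 0 1" --pt "2 12 0 0 0 0 1" --pt "0 4 0 0 0 0 1" --pt "0 0 0 0 0 0 1" --pt "0 0 0 0 0 0 1"

```text
t: 75.1
eef_pos: [0.5106, 0.0676, 0.1967]
tool_rot: [0.001, 0.995, 0.101, -0.002]
contact_force: [0.6, 0.1, -1.4]
gripper_width: 0.551
```

```bash
python3 -c "
from h import *
to([.5176,.058,.1],12)
"
```

```text
t 75.10 pos [0.5106 0.0676 0.1967] yaw 11.55 z [-0.0039 -0.0029 -1.    ] F [ 0.6  0.1 -1.4] w 0.551
  tool mm [ 5.4 10.6 96.7] dist 97
  rot deg [ 0.12  0.25 -0.45]
  mm after turn [ 4.9 10.9 96.7]
```

Emit:
apply_moves --pt "5 11 0 0.1 0.2 -0.4 1" --pt "0 0 15 0 0 0 1" --pt "0 0 25 0 0 0 1" --pt "0 0 23 0 0 0 1" --pt "0 0 15 0 0 0 1" --pt "0 0 8 0 0 0 1" --pt "0 0 0 0 0 0 1" --pt "0 0 0 0 0 0 1"

```text
t: 76.1
eef_pos: [0.518, 0.0588, 0.1054]
tool_rot: [0.0, 0.994, 0.106, -0.001]
contact_force: [-0.4, -0.4, -0.8]
gripper_width: 0.551
```

```bash
python3 -c "
from h import *
to([.5176,.058,.0505],12)
im=grab('scene','s33');crop(im,230,50,430,250,3,'s33c')
"
```

```text
t 76.10 pos [0.518  0.0588 0.1054] yaw 12.14 z [-1.1e-03 -3.0e-04 -1.0e+00] F [-0.4 -0.4 -0.8] w 0.551
  tool mm [-0.5  0.7 54.9] dist 55
  rot deg [0.   0.07 0.14]
  mm after turn [-0.6  0.7 54.9]
```

View pics/s33c.png

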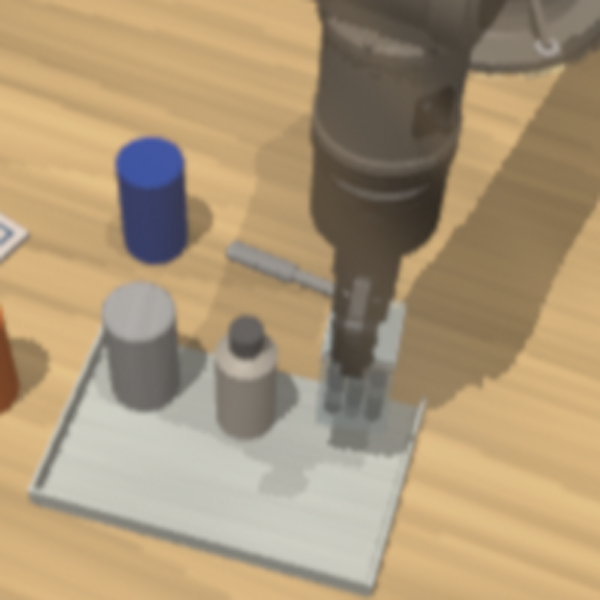

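Emit:
apply_moves --pt "0 0 10 0 0 0 1" --pt "0 0 15 0 0 0 1" --pt "0 0 12 0 0 0 1" --pt "0 0 7 0 0 0 1" --pt "0 0 3 0 0 0 1" --pt "0 0 0 0 0 0 1" --pt "0 0 0 0 0 0 1" --pt "0 0 0 0 0 0 1"

```text
t: 77.15
eef_pos: [0.5188, 0.0591, 0.0559]
tool_rot: [-0.0, 0.994, 0.106, 0.0]
contact_force: [-0.4, -0.3, -1.3]
gripper_width: 0.552
```

```bash
python3 -c "
from h import *
to([.5176,.058,.0505],12)
"
```

```text
t 77.15 pos [0.5188 0.0591 0.0559] yaw 12.15 z [ 7.e-04  5.e-04 -1.e+00] F [-0.4 -0.3 -1.3] w 0.552
  tool mm [-1.4  0.8  5.4] dist 6
  rot deg [-0.02 -0.04  0.15]
  mm after turn [-1.4  0.8  5.4]
```

Emit:
apply_moves --pt "-1 1 2 0 0 0 1" --pt "0 0 2 0 0 0 1" --pt "0 0 1 0 0 0 1" --pt "0 0 1 0 0 0 1" --pt "0 0 0 0 0 0 0.2" --pt "0 0 0 0 0 0 -0.2" --pt "0 0 0 0 0 0 -0.6" --pt "0 0 0 0 0 0 -0.6"

```text
t: 78.15
eef_pos: [0.5189, 0.0579, 0.0506]
tool_rot: [-0.001, 0.994, 0.106, 0.001]
contact_force: [-0.0, -0.9, -0.1]
gripper_width: 0.801
```

Emit:
apply_moves --pt "0 0 -10 0 0 0 -0.6" --pt "0 0 -30 0 0 0 -0.6" --pt "0 0 -50 0 0 0 -0.6" --pt "0 0 -50 0 0 0 -0.6" --pt "0 0 -20 0 0 0 -0.6" --pt "-5 -35 0 0 0 0 -0.6" --pt "-8 -50 0 0 0 0 -0.6" --pt "-8 -55 0 0 0 0 -0.6"

```text
t: 79.15
eef_pos: [0.4708, 0.1879, 0.2215]
tool_rot: [-0.001, 0.995, 0.099, 0.004]
contact_force: [1.3, 1.3, 0.1]
gripper_width: 0.798
```

Emit:
apply_moves --pt "-8 -55 0 0 0 0 -0.6" --pt "-5 -50 0 0 0 0 -0.6" --pt "0 -40 0 0 0 0 -0.6" --pt "0 -25 0 0 0 0 -0.6" --pt "0 -10 0 0 0 0 -0.6" --pt "0 0 0 0 0 0 -0.6" --pt "0 0 0 0 0 0 -0.6" --pt "0 0 0 0 0 0 -0.6"

```text
t: 80.15
eef_pos: [0.4209, 0.3658, 0.2254]
tool_rot: [-0.002, 0.995, 0.099, 0.006]
contact_force: [0.6, -0.5, 0.1]
gripper_width: 0.797
```

```bash
python3 -c "
from h import *
to([.4343,.3138,.22],11)
a=grab('scene','s34');crop(a,230,130,390,250,5,'s34c')
b=grab('top','t34');crop(b,255,170,395,270,5,'t34c')
for n,i,o in(('scene',a,'s0'),('top',b,'t0')):
    p=cv2.imread('pics/'+('scene0' if n=='scene' else 'top0')+'.png'); d=cv2.absdiff(p,i).max(axis=2); cv2.imwrite('pics/d_'+n+'.png',np.minimum(d*3.,255).astype(np.uint8))
"
```

```text
t 80.15 pos [0.4209 0.3658 0.2254] yaw 11.32 z [ 0.0111  0.0046 -0.9999] F [ 0.6 -0.5  0.1] w 0.797
  tool mm [ 2.8 53.6  5.3] dist 54
  rot deg [-0.13 -0.68  0.32]
  mm after turn [ 3.2 53.6  5.4]
```

View pics/s34c.png

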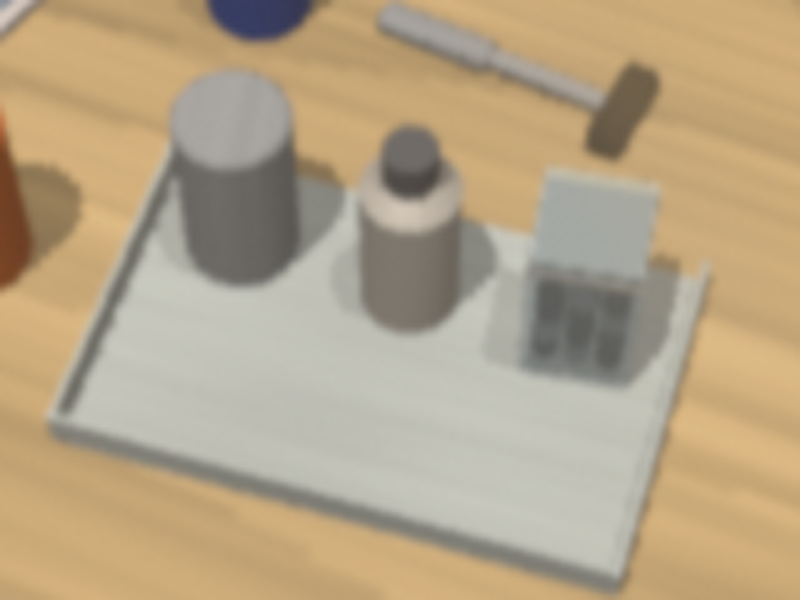

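View pics/t34c.png

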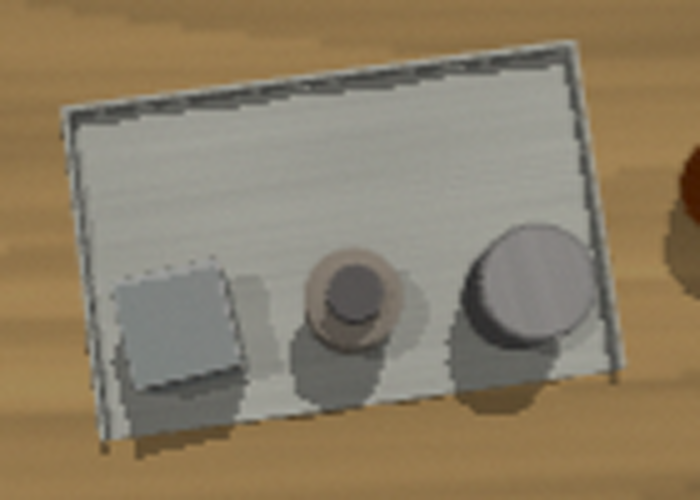

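View pics/d_scene.png

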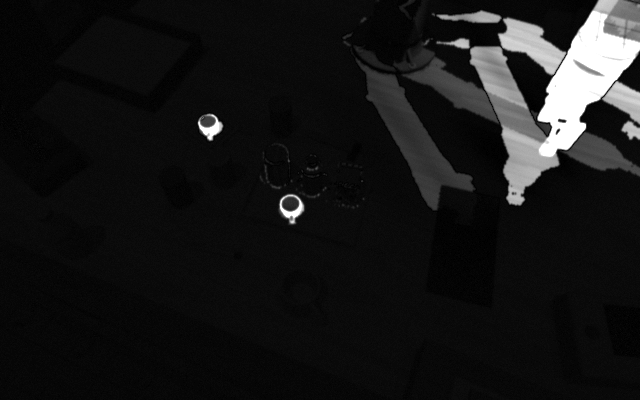

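View pics/s34.png

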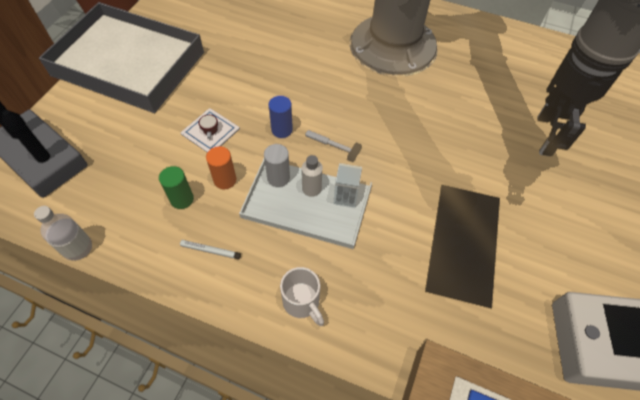

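The difference image shows the three within about a pixel of their start. The hammer, penlight and mug are unmoved. One last check of the chestpiece in the unobstructed top view.

```bash
python3 -c "
from h import *
crop(cv2.imread('pics/t34.png'),400,210,490,290,8,'t34k')
"
```

```text
(no output)
```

View pics/t34k.png

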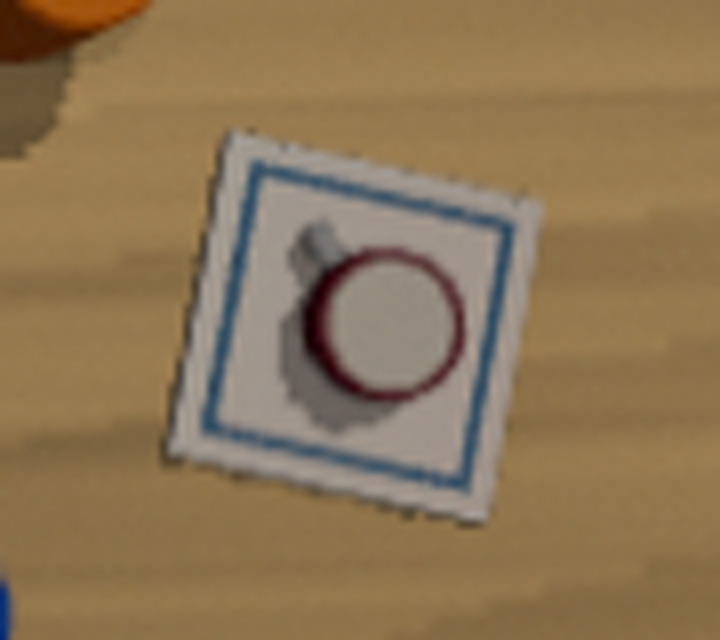

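```bash
python3 -c "
from h import *
T=lambda a:(np.array(a,float)+.5)/8-.5+[400,210]
print(plane('top',[T((390,325))],.038),plane('top',[T((358,325))],.008))
print(bot.hand_in(), bot.get_obs()['t'])
"
```

```text
[[ 0.4738503  -0.30671841  0.038     ]] [[ 0.47432619 -0.3075401   0.008     ]]
the job is handed in; nothing more can be done
the job is handed in; nothing more can be done
```

The job is done and handed in at about 80 s of the 133 s allowed; handing in gives no verdict.

- **Sequence:** I stood the box, bottle and canister on the mat, then set the chestpiece on the coaster with its diaphragm up. Then I put the canister, bottle and box back in the tray, in that order.
- **First grasp failed:** My first grip on the chestpiece was too high and the fingers slipped off it. The picture afterwards showed it upright and not visibly moved, and a grip about 7 mm lower held.
- **Chestpiece:** Both cameras put it within about 2 mm of the coaster's middle.
- **The three in the tray:** They stand upright, and the before/after picture difference shows them within about a pixel (1–2 mm) of where they started.
- **Bystanders:** The hammer, penlight and mug show no shift, and the arm is clear with nothing in its grip.
- **Disagreement:** The two cameras differed by up to about 5 mm in absolute positions. I picked up at roughly their average and returned each object to the tool position where I had gripped it.

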